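Stow the contactors in the drawer

TASK

First move the transformer that blocks the drawer onto the black rubber mat, standing upright; then pull the drawer well out, take out the wooden packing block and lay it on the mat too, flat on its broad 100 by 50 mm side as it lay. After that stand all the contactors from the cardboard sheet upright on the drawer's floor and push the drawer fully shut, without disturbing the meter, the breaker or the screwdriver.

Things in the scene. Friction and masses are not known exactly. Their poses are not given: they have to be found in the camera images.
- unit_drawer0 (a joint): Opening of the only drawer of the low grey drawer unit, in m: 0 shut, up to 0.173 fully out. It slides out level along the unit's front direction (-x of point drawer_floor) and stays where left, with a light drag of a few N.
- drawer_floor (a point): Centre of the drawer's inner floor, moving with it; x to its back, y left seen from the robot, z up. Inside 205 (x) by 358 mm (y), walls 6 mm thick, 71 mm high above this floor; front panel 80 mm high, its face 124 mm from here in -x. The unit round it is 400 mm wide, 250 mm deep, its top 93 mm above this floor (81 mm clear inside); 0.165 m out, it covers the drawer beyond x = 0.056.
- unit_drawer0_handle (a point): Middle of the drawer's round bar handle: a level steel bar, 11 mm thick and 120 mm long along y, its axis 35 mm in front of the drawer's face (about 29 mm free behind it), 38 mm below the unit's top; moves with the drawer. Two posts hold it, 51 mm either side of the middle. Axes as drawer_floor.
- transformer: Control transformer: steel core with copper winding on a steel foot, 86 mm (x) by 76 mm (y), bottom-heavy, with a flat steel carrying strap on top along its x, 60 mm long, 12 mm thick (y), from 81 to 95 mm above the underside, open below it down to 66 mm. 0.6 to 0.95 kg. Origin: centre of the underside, z up. Stands at the start in front of the drawer, in its way.
- block: Plain wooden packing block 100 mm (x) by 50 mm (y) by 60 mm high, lying in the drawer at the start (seen once the drawer is out). Origin: centre of the underside.
- mat: Black rubber mat, 240 by 240 mm, 3 mm thick, flat on the bench at one side of the drawer, fixed. Origin: centre of its underside (its top is 3 mm higher), z up.
- contactor0: Contactor (boxy switchgear block, light grey foot, dark grey upper part), 78 mm (x) by 54 mm (y) by 62 mm high; straight 54 mm wide over its whole height, the upper part (from 28 mm up) 68 mm long. 0.3 to 0.45 kg. Origin: centre of the underside, z up. Two to four stand at the start on the brown cardboard sheet (260 by 250 mm, 3 mm thick) at the other side; absent ones read None.
- contactor1: Contactor (boxy switchgear block, light grey foot, dark grey upper part), 78 mm (x) by 54 mm (y) by 62 mm high; straight 54 mm wide over its whole height, the upper part (from 28 mm up) 68 mm long. 0.3 to 0.45 kg. Origin: centre of the underside, z up. Two to four stand at the start on the brown cardboard sheet (260 by 250 mm, 3 mm thick) at the other side; absent ones read None.
- contactor2: Contactor (boxy switchgear block, light grey foot, dark grey upper part), 78 mm (x) by 54 mm (y) by 62 mm high; straight 54 mm wide over its whole height, the upper part (from 28 mm up) 68 mm long. 0.3 to 0.45 kg. Origin: centre of the underside, z up. Two to four stand at the start on the brown cardboard sheet (260 by 250 mm, 3 mm thick) at the other side; absent ones read None.
- contactor3: Contactor (boxy switchgear block, light grey foot, dark grey upper part), 78 mm (x) by 54 mm (y) by 62 mm high; straight 54 mm wide over its whole height, the upper part (from 28 mm up) 68 mm long. 0.3 to 0.45 kg. Origin: centre of the underside, z up. Two to four stand at the start on the brown cardboard sheet (260 by 250 mm, 3 mm thick) at the other side; absent ones read None.
- meter: Bystander: orange hand-held meter, 75 by 150 by 38 mm, lying on top of the drawer unit near its middle. Origin: centre of the underside.
- breaker: Bystander: white circuit breaker, 70 by 54 by 78 mm, on the bench beside the unit. Origin: centre of the underside.
- screwdriver: Bystander: screwdriver, 150 mm long, lying on the bench beside the unit. Origin: below the middle of its length.
Things that resemble listed ones, but are neither listed nor needed, are in the scene too. What is shaped like the contactor3 but green, red or yellow is not meant.

How it is judged:
By the outcome, as a careful person would: the job done as asked, in the order asked, and still so for the second after the job is handed in, with the robot touching nothing.
Of contactor0, contactor1, contactor2, contactor3 only 2 to 4 are there at a start; the rules pass over those that are not, and their reading is None.
At some moment in a run one of contactor0, contactor1, contactor2, contactor3, transformer may be knocked a few centimetres aside while the robot is not near it.
It also fails if it takes over 210 s, if anything falls off the work surface, if the arm or the gripper's body presses on something with over 40 N, if the wrist force passes 120 N, or if a joint passes its speed limit or range.

ROBOT

A 6-joint arm with a two-finger parallel gripper is mounted at the origin on the work surface. World frame = base frame: x ahead of the robot, y to its left, z up, the work surface at z = 0. Lengths are in m, angles in rad, forces in N, time in s.
With the tool pointing down it reaches from about 0.35 to 1 m from the base axis. Payload 7.1 kg.
Tool frame: the origin (TCP) lies midway between the tips of the shut fingers; the grasp point (between the pads) lies 19 mm behind it (ctrl.tcp_to_grasp is the distance from the TCP to the grasp point, in m); z points along the fingers, y is the direction in which the jaws open and shut (so a half turn about z gives the same grasp; the last joint's range is limited). The gripper opens to 85 mm and grips with 20 to 120 N. Pads are 22 mm wide; open, the fingers measure 114 mm over their backs; the gripper's body (76 mm by 85 mm) begins 54 mm behind the grasp point. The pads swing forward as they close: fully open they stand 13 mm farther back than shut.
Start: joints at [1.224, 0.423, 1.63, -0, 1.089, -0.019], TCP at [0.201, 0.592, 0.231] pointing down, gripper open.
Joint ranges: [-3, 3], [-0.9, 2.11], [0.09, 2.58], [-1.31, 4.45], [0.11, 2.69], [-2.54, 2.54]. Speed limits (rad/s): [2.39, 2.39, 3.01, 3.14, 3.14, 3.14].

INTERFACE

Orientations are given as a unit quaternion [x, y, z, w].
In Python, from workcell import ctrl gives the robot as it stands.
- The arm moves only by the tool arm_command, never from a script. Its argument "commands" is one flat list of numbers, 6 for each row, row after row: the shift along the tool's x, y, z each as a share of 40 cm, from -1 to 1, then the turn, a rotation vector about the tool's x, y, z each as a share of 90 degrees, from -1 to 1. A call has 1 to 5 rows; each row shifts and turns the commanded pose from where the row before left it, along the tool's axes as they then stand; what a row does not reach is not made up. A row lasts 1/12 s, in which the tool goes at most 41.7 mm and 7.16 degrees, less where a joint would pass 70% of its speed; a pose out of reach is approached as far as the arm can. A call with a number of a shift or a turn outside -1 to 1 is refused whole. A call with a gripper value outside its range is refused whole. "gripper" is the opening, from -1 (shut) to 1 (fully open), set as the call begins (left out, the last holds). The fingers move at their own pace and stop on an object; "squeeze" is the grip in N (left out, the last holds). Time passes only in rows, so rows that do not move let the fingers close. It gives the time, the measured TCP pose, the force and the opening at its end, in the units of the state.
- ctrl.get_obs(): the state, without advancing time (a new reading comes with each control period).
- ctrl.read_camera(name): name is "scene" or "top"; returns a dict with "pixels" (480x640x3 uint8, red, green, blue), "z_map" (480x640 float32, m along the optical axis (not along the pixel's ray), 0 where there is no reading), "K" (3x3 intrinsics, pixels), "R" (3x3) and "t" (3): a world point X has camera coordinates R X + t. Camera axes: x right, y down, z forward; pixel columns grow to the right and rows downward; lengths in m; the calibration is good to about 2 mm. A picture is of the moment at which its call begins.
- ctrl.job_done(): hands the job in, once; it reports no verdict.
The state is a dict: "clock": time; "joint_pos": joint angles; "dq": joint speeds; "effort": joint torques, N m; "tcp_pos": TCP position; "eef_rot": TCP orientation; "force": force on the tool from outside, world axes, zero at the start; "ft_torque": the same for the moment, N m; "gripper_width": finger opening in m.
Only numpy, scipy, OpenCV 4.12 (cv2) and the standard library are available. Lean on these libraries where they do the work, as an engineer would, in place of code of your own. Each camera call takes 0.05 s, during which the arm holds its last target.

## Working session

There is one attempt and no reset: what is moved stays moved. The work goes in short steps, Python scripts to look and compute and a tool call to move; the robot and the scene stay as the last step left them, time stands still between calls to the robot, and variables do not carry over. Pictures are saved under pics/ and viewed, and the job is handed in when it is done.

Besides the shell and the picture viewer there is one more tool, called after "Call:" as name(argument=value, ...) on one line, values as JSON. arm_command: Moves the arm, as the interface text tells. Its arguments: {"type":"object","properties":{"commands":{"type":"array","items":{"type":"number"}},"gripper":{"type":"number"},"squeeze":{"type":"number"}},"required":["commands"]}

```bash
mkdir -p pics; ls; cat > h.py <<'E'
import numpy as np,cv2
from workcell import ctrl
from scipy.spatial.transform import Rotation as Rn
def cam(n,save=None):
    d=ctrl.read_camera(n)
    if save: cv2.imwrite(f'pics/{save}.png',cv2.cvtColor(d['pixels'],cv2.COLOR_RGB2BGR))
    return d
def cloud(d):
    z=d['z_map'];K=d['K'];v,u=np.mgrid[0:480,0:640]
    P=np.stack([(u-K[0,2])/K[0,0]*z,(v-K[1,2])/K[1,1]*z,z],-1)
    W=(P-d['t'])@d['R']
    W[z==0]=np.nan
    return W
E
python3 - <<'E'
from h import *
o=ctrl.get_obs();print(o)
for n in('scene','top'):
    d=cam(n,n+'0');print(n,d['K'],d['R'],d['t']);np.savez(n+'0.npz',**d)
E
```

```text
pics
{'clock': 0.0, 'joint_pos': array([ 1.22397340e+00,  4.23852255e-01,  1.63069876e+00, -6.17803896e-06,
        1.08855980e+00, -1.90096851e-02]), 'dq': array([-0.00041945,  0.00121687, -0.00111883,  0.00144452, -0.00031316,
        0.00127328]), 'effort': array([-1.32749417e-03, -5.57386029e+01, -2.81732458e+01, -2.43989753e-04,
        7.49830127e-03, -4.24329244e-05]), 'tcp_pos': array([0.20103266, 0.59121542, 0.2305351 ]), 'eef_rot': array([ 1.63172243e-01,  9.86597305e-01, -7.46913367e-04, -1.35384960e-04]), 'force': array([-0.71752161,  0.17035892,  0.30979843]), 'ft_torque': array([-0.01252781,  0.01579363,  0.0248013 ]), 'gripper_width': 0.08547471041825083}
scene [[556.76835526   0.         318.35835046]
 [  0.         556.76835526 242.06167317]
 [  0.           0.           1.        ]] [[-5.96384111e-01  8.02698916e-01  6.65816844e-04]
 [ 4.89492066e-01  3.64336835e-01 -7.92247555e-01]
 [-6.36178834e-01 -4.72157941e-01 -6.10199450e-01]] [ 0.39815596 -0.13805386  1.77154846]
top [[518.08721274   0.         309.85215427]
 [  0.         518.08721274 237.46628655]
 [  0.           0.           1.        ]] [[ 0.02596638 -0.999644   -0.00613287]
 [-0.99147895 -0.02496991 -0.12785147]
 [ 0.12765282  0.00940045 -0.99177436]] [-0.10811234  0.55243094  1.43432693]
```

View pics/scene0.png

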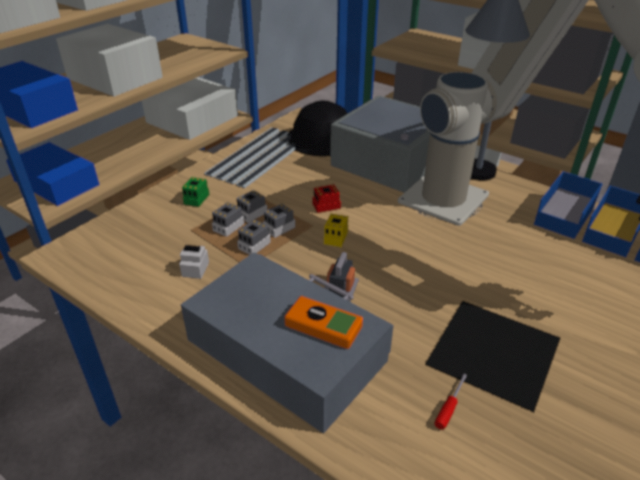

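View pics/top0.png

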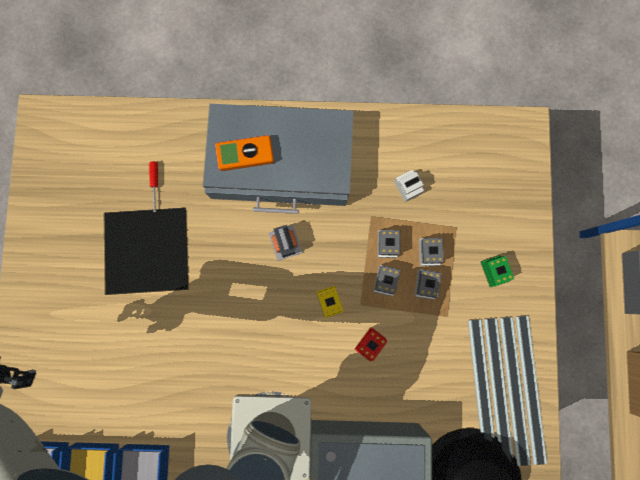

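The top view shows the transformer at (285,241), the mat at (146,251), four grey contactors around (388-432, 241-285) and the unit handle at (276,210). Next I'll measure them.

```bash
cat > m.py <<'E'
from h import *
d=dict(np.load('top0.npz'));W=cloud(d)
def rect(mask,name):
    p=W[mask];p=p[~np.isnan(p[:,0])]
    r=cv2.minAreaRect((p[:,:2]*1000).astype(np.float32))
    print(name,len(p),'c',np.round(r[0],1),'sz',np.round(r[1],1),'ang',round(r[2],1),'z',np.round(np.nanpercentile(p[:,2],[5,50,95]),4))
def win(u0,u1,v0,v1,z0,z1):
    m=np.zeros((480,640),bool);m[v0:v1,u0:u1]=1
    return m&(W[...,2]>z0)&(W[...,2]<z1)
if __name__=='__main__':
    print('bench z',np.nanmedian(W[320:360,420:460,2]))
    rect(win(195,360,100,200,.09,.13),'unit top')
    print(np.round(np.nanpercentile(W[110:130,250:340,2],[5,50,95]),4))
    rect(win(248,304,195,216,.05,.09),'handle')
    rect(win(262,310,216,265,.02,.12),'trafo all')
    rect(win(262,310,216,265,.075,.12),'trafo strap')
    rect(win(262,310,216,265,.005,.06),'trafo low')
    px=d['pixels'].astype(int).sum(-1)
    m=np.zeros((480,640),bool);m[200:300,98:192]=1
    rect(m&(px<60)&(W[...,2]<.02),'mat')
    for i,(u,v) in enumerate([(388,241),(432,249),(387,279),(428,284)]):
        rect(win(u-20,u+20,v-20,v+20,.05,.09),f'con{i} top'); rect(win(u-20,u+20,v-20,v+20,.015,.09),f'con{i} all')
    rect(win(392,430,165,205,.03,.12),'breaker'); rect(win(210,280,130,175,.13,.2),'meter')
    rect(win(310,348,283,320,.03,.12),'yellow')
    rect(win(145,162,155,212,.005,.06),'screwdr')
E
python3 m.py
python3 - <<'E'
import cv2
a=cv2.imread('pics/top0.png')[190:310,240:460]
cv2.imwrite('pics/crop0.png',cv2.resize(a,None,fx=3.6,fy=3.6,interpolation=cv2.INTER_CUBIC))
E
```

```text
bench z -0.001956131221608014
unit top 11501 c [7.846e+02 2.000e-01] sz [401.2 255.2] ang 88.4 z [0.1015 0.1133 0.1183]
[0.1087 0.1136 0.1185]
handle 391 c [639.2   5.8] sz [156.  43.] ang 88.6 z [0.0567 0.0789 0.0866]
trafo all 579 c [542.7 -21.2] sz [80.7 64.2] ang 18.5 z [0.05   0.0636 0.0944]
trafo strap 99 c [542.5 -21.6] sz [60.3 12.1] ang 19.4 z [0.0863 0.0931 0.0984]
trafo low 294 c [551.2 -24.7] sz [138.8 136.4] ang 88.1 z [0.0053 0.0402 0.0595]
mat 17 c [489.2 371.5] sz [242.4 145.6] ang 23.5 z [-0.0036  0.0004  0.0053]
con0 top 485 c [ 544.8 -313.6] sz [67.4 52.6] ang 0.6 z [0.0555 0.063  0.0688]
con0 all 573 c [ 544.4 -313.4] sz [52.6 77.2] ang 90.0 z [0.0265 0.0623 0.0687]
con1 top 508 c [ 524.5 -434.5] sz [69.6 54.4] ang 1.6 z [0.0567 0.0632 0.0686]
con1 all 630 c [ 524.7 -434.3] sz [77.4 54.9] ang 1.7 z [0.0252 0.0622 0.0682]
con2 top 508 c [ 440.8 -310.7] sz [54.5 70.5] ang 78.5 z [0.0573 0.0635 0.068 ]
con2 all 596 c [ 440.7 -310.4] sz [54.7 79.6] ang 78.6 z [0.0265 0.0627 0.0678]
con3 top 515 c [ 433.1 -424.7] sz [55.1 69.9] ang 82.5 z [0.0563 0.0632 0.0684]
con3 all 665 c [ 443.7 -426.3] sz [55.3 99.8] ang 82.0 z [0.0243 0.0617 0.0681]
breaker 519 c [ 714.4 -373.5] sz [69.7 55.4] ang 29.1 z [0.0372 0.062  0.0778]
meter 1563 c [768.5  89.5] sz [ 76.9 150.9] ang 10.5 z [0.1388 0.1456 0.1516]
yellow 494 c [ 378.3 -151.6] sz [72.5 53.4] ang 19.9 z [0.055  0.0605 0.0654]
screwdr 313 c [708.1 371.4] sz [169.7  47. ] ang 4.1 z [0.0058 0.0191 0.0268]
```

View pics/crop0.png

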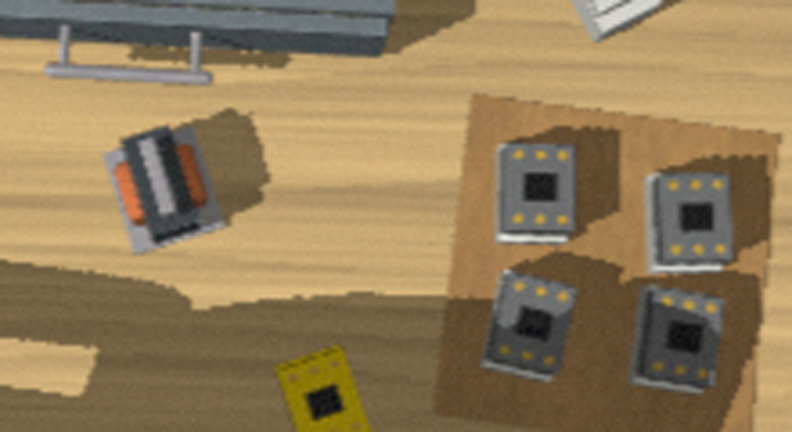

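```bash
cat > m2.py <<'E'
from m import *
def onplane(d,uv,z):
    uv=np.asarray(uv,float);K=d['K'];R=d['R'];t=d['t']
    r=np.c_[(uv[:,0]-K[0,2])/K[0,0],(uv[:,1]-K[1,2])/K[1,1],np.ones(len(uv))]@R
    C=-R.T@t
    return C+r*((z-C[2])/r[:,2])[:,None]
E
python3 - <<'E'
from m2 import *
px=d['pixels'].astype(int).sum(-1)
m=np.zeros((480,640),np.uint8);m[195:305,98:196]=1
m=(m>0)&(px<110)
n,l,s,c=cv2.connectedComponentsWithStats(m.astype(np.uint8));k=1+np.argmax(s[1:,4]);
ys,xs=np.where(l==k)
p=onplane(d,np.c_[xs,ys],0.003)
r=cv2.minAreaRect((p[:,:2]*1000).astype(np.float32));print('mat',r, cv2.boxPoints(r))
for w in [(30,90,320,360),(420,460,320,360),(180,260,215,235),(400,500,120,150)]:
    print(w,np.nanmedian(W[w[2]:w[3],w[0]:w[1],2]))
# handle: silver bar pixels
q=win(250,302,203,216,.065,.1); rect(q,'bar?')
P=W[q];print(np.polyfit(P[:,1],P[:,0],1))
# unit top front edge
q=win(195,360,100,205,.1,.13);P=W[q]
for y in np.arange(-.18,.19,.06):
    s=P[abs(P[:,1]-y)<.02]; print(round(y,2),np.percentile(s[:,0],[1,99]))
E
```

```text
mat ((509.5794677734375, 380.80853271484375), (235.4918670654297, 235.20774841308594), 5.018057346343994) [[381.99805 487.66248]
 [402.57166 253.3562 ]
 [637.1609  273.9546 ]
 [616.5873  508.26086]]
(30, 90, 320, 360) -0.0012553829055565605
(420, 460, 320, 360) -0.001956131221608014
(180, 260, 215, 235) -0.0011690281870452228
(400, 500, 120, 150) -0.0017936229476315188
bar? 219 c [629.7   4.3] sz [ 29.7 127.5] ang 1.7 z [0.0738 0.0798 0.0854]
[0.00847528 0.62512216]
-0.18 [0.65745527 0.90096885]
-0.12 [0.66099817 0.9025754 ]
-0.06 [0.65949221 0.90487749]
0.0 [0.66300505 0.90647133]
0.06 [0.66271475 0.90904726]
0.12 [0.66435473 0.91019617]
0.18 [0.66753349 0.9108003 ]
```

```bash
python3 - <<'E'
import cv2
a=cv2.imread('pics/top0.png')[180:222,195:365]
cv2.imwrite('pics/crop1.png',cv2.resize(a,None,fx=4.7,fy=4.7,interpolation=cv2.INTER_NEAREST))
E
```

```text
(no output)
```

View pics/crop1.png

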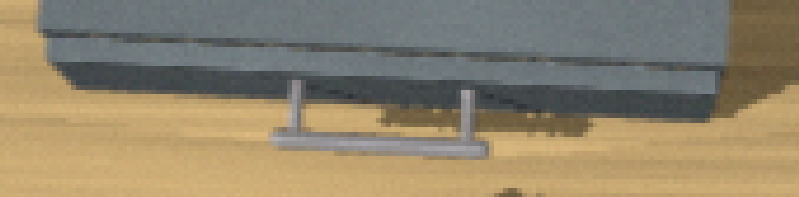

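```bash
python3 - <<'E'
from m2 import *
s=4.7
f=lambda x,y:(195+x/s-.5,180+y/s-.5)
p=onplane(d,[f(274,140),f(488,150),f(296,142),f(468,148)],0.081);print('bar',np.round(p,4),p[:2].mean(0))
p=onplane(d,[f(45,32),f(722,70),],0.115);print('unit edge/top',np.round(p,4))
p=onplane(d,[f(52,62),f(720,94),],0.1);print('panel edge',np.round(p,4))
o=ctrl.get_obs();print(Rn.from_quat(o['eef_rot']).as_matrix())
E
```

```text
bar [[ 0.6238  0.0656  0.081 ]
 [ 0.6209 -0.0606  0.081 ]
 [ 0.6229  0.0525  0.081 ]
 [ 0.6218 -0.0488  0.081 ]] [0.62234149 0.00245577 0.081     ]
unit edge/top [[ 0.6777  0.1964  0.115 ]
 [ 0.6649 -0.1953  0.115 ]]
panel edge [[ 0.6633  0.1947  0.1   ]
 [ 0.6539 -0.1953  0.1   ]]
[[-9.46764108e-01  3.21927786e-01 -4.73199172e-04]
 [ 3.21928133e-01  9.46763180e-01 -1.32609479e-03]
 [ 2.11007932e-05 -1.40783508e-03 -9.99999009e-01]]
```

```bash
cat > plan.py <<'E'
from h import *
# waypoint (x,y,z,jawdeg[,step mm]); tool y angle in world, tool down
def down(jaw):
    j=np.radians(jaw);y=np.array([np.cos(j),np.sin(j),0]);z=np.array([0,0,-1.]);return np.c_[np.cross(y,z),y,z]
def plan(wps,start=None):
    o=ctrl.get_obs();p=o['tcp_pos'].copy();R=Rn.from_quat(o['eef_rot']).as_matrix()
    if start is not None: p=np.array(start[:3],float);R=down(start[3])
    cur=np.degrees(np.arctan2(R[1,1],R[0,1]));print('at',np.round(p,4),'jaw',round(cur,2),'clk',round(o['clock'],2))
    rows=[]
    for w in wps:
        st=(w[4] if len(w)>4 else 40)/1000
        cur=np.degrees(np.arctan2(R[1,1],R[0,1]))
        j=w[3]
        j=cur+((j-cur+90)%180-90)   # symmetric grasp
        if len(w)>5: j=w[3]
        T=down(j);tp=np.array(w[:3])
        ang=np.linalg.norm((Rn.from_matrix(R.T@T)).as_rotvec())
        n=max(1,int(np.ceil(np.linalg.norm(tp-p)/st-1e-6)),int(np.ceil(np.degrees(ang)/6.5-1e-6)))
        for i in range(n):
            dp=R.T@(tp-p)/(n-i)/.4; dr=Rn.from_matrix(R.T@T).as_rotvec()/(n-i)/(np.pi/2)
            dp=np.round(dp,3);dr=np.round(dr,3)
            rows.append(list(dp)+list(dr)); p=p+R@dp*.4; R=R@Rn.from_rotvec(dr*np.pi/2).as_matrix()
        rows.append(None)
    ch=[];
    def fl():
        if ch: print(','.join('0' if v==0 else ('%.3f'%v).rstrip('0').replace('0.','.') for r in ch for v in r)); ch.clear()
    for r in rows:
        if r is None: fl();print('--wp');continue
        ch.append(r)
        if len(ch)==5: fl()
    fl();print('end',np.round(p,4))
E
python3 - <<'E'
from plan import *
plan([(0.5425,-0.0215,0.17,109.4),(0.5425,-0.0215,0.073,109.4,25)])
E
```

```text
at [0.201  0.5913 0.2306] jaw 71.22 clk 0.1
-.072,-.065,.009,0,0,-.024,-.07,-.068,.008,0,0,-.024,-.067,-.071,.009,0,0,-.024,-.064,-.073,.008,0,0,-.023,-.062,-.075,.009,0,0,-.024
-.059,-.078,.008,0,0,-.023,-.056,-.08,.009,0,0,-.024,-.053,-.082,.008,0,0,-.023,-.05,-.084,.009,0,0,-.024,-.047,-.085,.008,0,0,-.023
-.044,-.087,.009,0,0,-.024,-.04,-.089,.008,0,0,-.023,-.037,-.09,.009,0,0,-.024,-.034,-.091,.008,0,0,-.023,-.031,-.092,.009,0,0,-.024
-.027,-.094,.008,0,0,-.023,-.024,-.094,.009,0,0,-.024,-.02,-.096,.008,-.001,-.001,-.023
--wp
0,0,.061,0,0,0,0,0,.061,0,0,0,0,0,.06,0,0,0,.001,0,.061,0,0,0
--wp
end [ 0.5424 -0.0217  0.0729]
```

```bash
sed -i "s/.replace('0.','.')//" plan.py; echo ok
```

```text
ok
```

Call:
arm_command(commands=[-0.072,-0.065,0.009,0,0,-0.024,-0.07,-0.068,0.008,0,0,-0.024,-0.067,-0.071,0.009,0,0,-0.024,-0.064,-0.073,0.008,0,0,-0.023,-0.062,-0.075,0.009,0,0,-0.024], gripper=1)

```text
clock: 0.52
tcp_pos: [0.2961, 0.4199, 0.2137]
eef_rot: [0.069, 0.998, -0.0, -0.0]
force: [2.0, 0.6, -0.4]
gripper_width: 0.0854
```

Call:
arm_command(commands=[-0.059,-0.078,0.008,0,0,-0.023,-0.056,-0.08,0.009,0,0,-0.024,-0.053,-0.082,0.008,0,0,-0.023,-0.05,-0.084,0.009,0,0,-0.024,-0.047,-0.085,0.008,0,0,-0.023])

```text
clock: 0.93
tcp_pos: [0.391, 0.2492, 0.1971]
eef_rot: [-0.023, 1.0, -0.0, -0.0]
force: [0.8, 0.8, -0.4]
gripper_width: 0.0859
```

Call:
arm_command(commands=[-0.044,-0.087,0.009,0,0,-0.024,-0.04,-0.089,0.008,0,0,-0.023,-0.037,-0.09,0.009,0,0,-0.024,-0.034,-0.091,0.008,0,0,-0.023,-0.031,-0.092,0.009,0,0,-0.024])

```text
clock: 1.35
tcp_pos: [0.4861, 0.0792, 0.1799]
eef_rot: [-0.115, 0.993, 0.0, -0.0]
force: [0.4, 0.7, -0.2]
gripper_width: 0.0855
```

Call:
arm_command(commands=[-0.027,-0.094,0.008,0,0,-0.023,-0.024,-0.094,0.009,0,0,-0.024,-0.02,-0.096,0.008,-0.001,-0.001,-0.023,0,0,0,0,0,0])

```text
clock: 1.68
tcp_pos: [0.5459, -0.0263, 0.1698]
eef_rot: [-0.167, 0.986, -0.0, 0.002]
force: [0.1, -0.1, 0.1]
gripper_width: 0.0856
```

```bash
python3 - <<'E'
from plan import *
d=cam('top','t1')
plan([(0.5425,-0.0215,0.11,109.4),(0.5425,-0.0215,0.073,109.4,13)])
E
```

```text
at [ 0.5441 -0.0241  0.1696] jaw 109.14 clk 1.73
0.001,0.004,0.074,0,0.001,-0.001,0.001,0.003,0.075,0.001,0,-0.002
--wp
0,0,0.031,0,0,0,0,0,0.031,0,0,0,0,0,0.03,0,0,0
--wp
end [ 0.5424 -0.0216  0.0732]
```

View pics/t1.png

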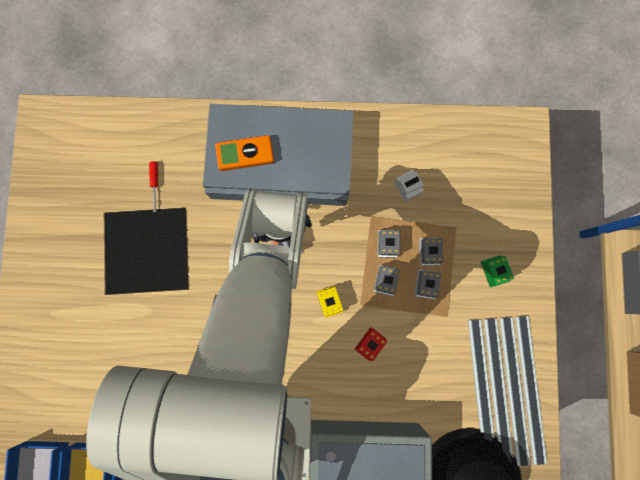

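Call:
arm_command(commands=[0,0,0.061,0,0,0,0,0,0.061,0,0,0,0,0,0.06,0,0,0,0,0,0.03,0,0,0,0,0,0.03,0,0,0])

```text
clock: 2.15
tcp_pos: [0.542, -0.0201, 0.0722]
eef_rot: [-0.169, 0.986, 0.001, -0.0]
force: [-0.2, 0.1, -0.8]
gripper_width: 0.0854
```

Call:
arm_command(commands=[0,0,0,0,0,0,0,0,0,0,0,0,0,0,0,0,0,0,0,0,0,0,0,0,0,0,0,0,0,0], gripper=-0.9, squeeze=60)

```text
clock: 2.57
tcp_pos: [0.5437, -0.0209, 0.0744]
eef_rot: [-0.168, 0.986, 0.001, 0.002]
force: [0.1, 0.8, 0.4]
gripper_width: 0.0257
```

```bash
python3 - <<'E'
from plan import *
d=cam('scene','s1');o=ctrl.get_obs();print(o['tcp_pos'],o['force'],o['ft_torque'],o['gripper_width'])
a=cv2.imread('pics/s1.png')[200:350,260:460];cv2.imwrite('pics/s1c.png',cv2.resize(a,None,fx=4,fy=4))
E
```

```text
[ 0.54357316 -0.02093318  0.07423822] [0.64287633 0.68106579 0.17169985] [0.04968494 0.01956761 0.03880665] 0.017604922456989858
```

View pics/s1c.png

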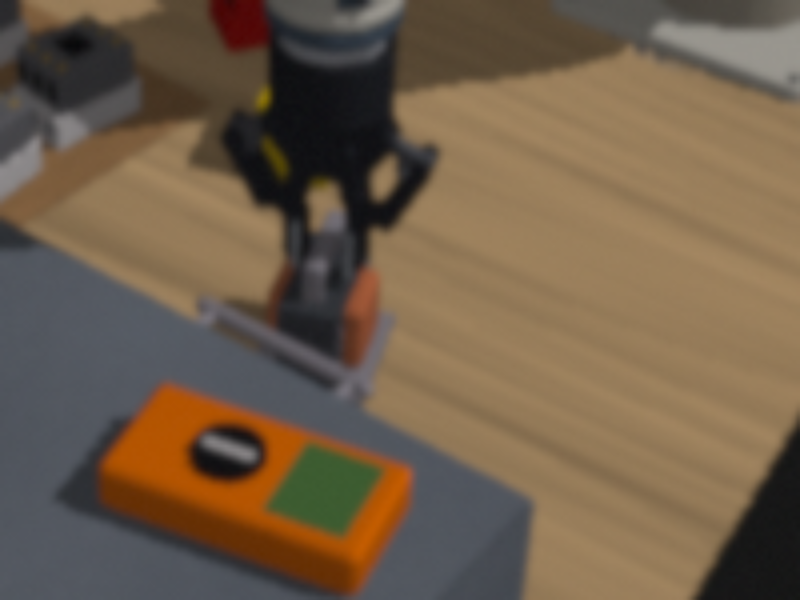

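The fingers straddle the strap and are still closing, so I'll let them finish.

Call:
arm_command(commands=[0,0,0,0,0,0,0,0,0,0,0,0,0,0,0,0,0,0])

```text
clock: 2.87
tcp_pos: [0.5438, -0.0215, 0.0741]
eef_rot: [-0.168, 0.986, 0.0, 0.002]
force: [0.1, -5.4, 6.4]
gripper_width: 0.0106
```

Call:
arm_command(commands=[0,0,-0.02,0,0,0,0,0,-0.04,0,0,0,0,0,-0.06,0,0,0,0,0,-0.06,0,0,0,0,0,-0.06,0,0,0])

```text
clock: 3.28
tcp_pos: [0.5408, -0.0206, 0.169]
eef_rot: [-0.168, 0.986, 0.002, -0.002]
force: [0.3, -0.2, -9.0]
gripper_width: 0.0105
```

```bash
python3 - <<'E'
from plan import *
o=ctrl.get_obs();print(o['tcp_pos'],o['force'],o['gripper_width'])
plan([(0.45,0.40,0.16,96,30),(0.45,0.4,0.088,96,20),(0.45,0.4,0.077,96,5)],start=(.5424,-.0216,.168,109.4))
E
```

```text
[ 0.54080718 -0.02063925  0.16895761] [ 0.33189665 -0.18993315 -8.97624537] 0.010514928777567753
at [ 0.5424 -0.0216  0.168 ] jaw 109.4 clk 3.28
-0.009,0.071,0.001,0,0,0.01,-0.008,0.072,0.001,0,0,0.01,-0.007,0.072,0.001,0,0,0.01,-0.005,0.072,0.001,0,0,0.01,-0.004,0.072,0.001,0,0,0.01
-0.003,0.072,0.001,0,0,0.01,-0.002,0.072,0.002,0,0,0.01,-0.001,0.072,0.001,0,0,0.01,0,0.072,0.002,0,0,0.01,0.001,0.072,0.001,0,0,0.01
0.003,0.072,0.002,0,0,0.01,0.004,0.071,0.001,0,0,0.01,0.005,0.072,0.002,0,0,0.01,0.005,0.071,0.001,0,0,0.009,0.007,0.071,0.002,0,0,0.01
--wp
0,0,0.045,0,0,0,0,0,0.045,0,0,0,0,0,0.045,0,0,0,0,0,0.045,0,0,0
--wp
0,0,0.009,0,0,0,0,0,0.009,0,0,0,0,0,0.01,0,0,0
--wp
end [0.45   0.3998 0.0768]
```

Call:
arm_command(commands=[-0.009,0.071,0.001,0,0,0.01,-0.008,0.072,0.001,0,0,0.01,-0.007,0.072,0.001,0,0,0.01,-0.005,0.072,0.001,0,0,0.01,-0.004,0.072,0.001,0,0,0.01])

```text
clock: 3.7
tcp_pos: [0.5097, 0.1209, 0.1666]
eef_rot: [-0.129, 0.992, 0.001, -0.001]
force: [0.6, 0.2, -9.7]
gripper_width: 0.011
```

Call:
arm_command(commands=[-0.003,0.072,0.001,0,0,0.01,-0.002,0.072,0.002,0,0,0.01,-0.001,0.072,0.001,0,0,0.01,0,0.072,0.002,0,0,0.01,0.001,0.072,0.001,0,0,0.01])

```text
clock: 4.12
tcp_pos: [0.4791, 0.2614, 0.1638]
eef_rot: [-0.09, 0.996, 0.0, -0.001]
force: [0.4, -0.9, -9.0]
gripper_width: 0.0106
```

Call:
arm_command(commands=[0.003,0.072,0.002,0,0,0.01,0.004,0.071,0.001,0,0,0.01,0.005,0.072,0.002,0,0,0.01,0.005,0.071,0.001,0,0,0.009,0.007,0.071,0.002,0,0,0.01])

```text
clock: 4.53
tcp_pos: [0.4484, 0.4008, 0.1606]
eef_rot: [-0.052, 0.999, -0.0, -0.001]
force: [1.8, 0.7, -9.9]
gripper_width: 0.0107
```

Call:
arm_command(commands=[0,0,0,0,0,0,0,0,0.045,0,0,0,0,0,0.045,0,0,0,0,0,0.045,0,0,0,0,0,0.04,0,0,0])

```text
clock: 4.95
tcp_pos: [0.4487, 0.3993, 0.0898]
eef_rot: [-0.052, 0.999, -0.0, -0.001]
force: [0.1, 0.5, -8.9]
gripper_width: 0.0105
```

Call:
arm_command(commands=[0,0,0.01,0,0,0,0,0,0.01,0,0,0,0,0,0,0,0,0,0,0,0,0,0,0])

```text
clock: 5.28
tcp_pos: [0.4508, 0.4006, 0.0845]
eef_rot: [-0.052, 0.999, 0.001, 0.001]
force: [0.5, 0.5, -8.6]
gripper_width: 0.0107
```

Call:
arm_command(commands=[0,0,0.008,0,0,0,0,0,0.005,0,0,0,0,0,0,0,0,0,0,0,0,0,0,0])

```text
clock: 5.62
tcp_pos: [0.4507, 0.4006, 0.0791]
eef_rot: [-0.052, 0.999, 0.001, 0.001]
force: [0.4, -0.0, -9.3]
gripper_width: 0.0106
```

Call:
arm_command(commands=[0,0,0.004,0,0,0,0,0,0,0,0,0,0,0,0,0,0,0])

```text
clock: 5.87
tcp_pos: [0.4509, 0.4009, 0.0777]
eef_rot: [-0.052, 0.999, 0.001, 0.001]
force: [-0.5, 0.9, -4.8]
gripper_width: 0.0105
```

Contact is starting. I'll go 0.8 mm lower and then release.

Call:
arm_command(commands=[0,0,0.002,0,0,0,0,0,0,0,0,0])

```text
clock: 6.03
tcp_pos: [0.4507, 0.401, 0.0776]
eef_rot: [-0.052, 0.999, 0.001, 0.001]
force: [-4.1, -0.8, 4.0]
gripper_width: 0.0107
```

Call:
arm_command(commands=[0,0,0,0,0,0,0,0,0,0,0,0,0,0,0,0,0,0,0,0,0,0,0,0,0,0,0,0,0,0], gripper=0.2)

```text
clock: 6.45
tcp_pos: [0.451, 0.4007, 0.0766]
eef_rot: [-0.052, 0.999, 0.001, 0.001]
force: [-0.2, -0.6, 0.6]
gripper_width: 0.0513
```

Call:
arm_command(commands=[0,0,-0.03,0,0,0,0,0,-0.06,0,0,0,0,0,-0.06,0,0,0,0,0,-0.06,0,0,0,0,0,-0.03,0,0,0])

```text
clock: 6.87
tcp_pos: [0.4518, 0.4013, 0.1762]
eef_rot: [-0.052, 0.999, 0.002, 0.002]
force: [0.3, -0.3, 0.0]
gripper_width: 0.0513
```

```bash
python3 - <<'E'
from plan import *
o=ctrl.get_obs();print(o['tcp_pos'],o['force'],o['gripper_width'])
d=cam('scene','s2')
yaw=-1.6
plan([(0.55,0.06,0.18,178.4),(0.6223,0.0025,0.18,178.4),(0.6223,0.0025,0.085,178.4,25),(0.6223,0.0025,0.058,178.4,10)])
E
```

```text
[0.45176833 0.40132626 0.17619896] [ 0.26007666 -0.32657712  0.02278157] 0.051257311265368824
at [0.4524 0.4019 0.1775] jaw 95.97 clk 6.92
-0.012,-0.067,-0.001,0,0,-0.07,-0.004,-0.068,-0.001,0,0.001,-0.07,0.003,-0.068,-0.001,0,0,-0.071,0.011,-0.068,-0.001,0,0.001,-0.07,0.018,-0.066,-0.001,0,0,-0.071
0.025,-0.064,-0.001,0,0.001,-0.07,0.032,-0.06,-0.001,0,0,-0.071,0.039,-0.056,0,0,0.001,-0.07,0.045,-0.052,0,0,0,-0.071,0.05,-0.047,-0.001,0,0.001,-0.07
0.055,-0.041,0,0,0,-0.071,0.059,-0.034,-0.001,0,0.001,-0.07,0.062,-0.028,0,0,0,-0.071
--wp
0.046,-0.062,0,0,0,0,0.047,-0.061,0,0,0,0,0.046,-0.062,0,0,0,0
--wp
0,0,0.059,0,0,0,0,0,0.059,0,0,0,0,0,0.06,0,0,0,0,0.001,0.059,0,0,0
--wp
0,0,0.023,0,0,0,0,0,0.022,0,0,0,0,0,0.023,0,0,0
--wp
end [0.6221 0.0025 0.058 ]
```

View pics/s2.png

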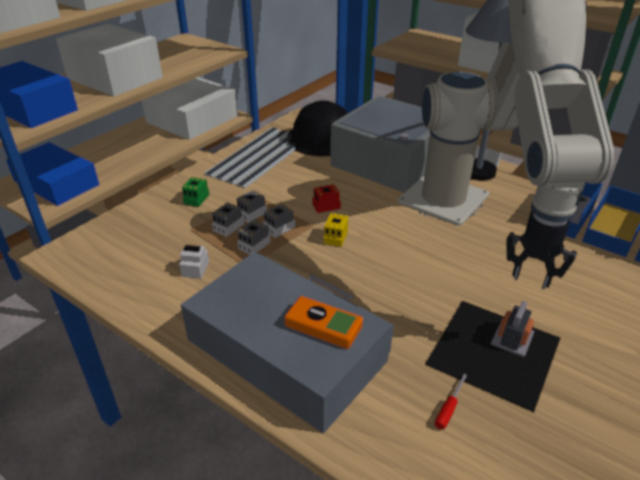

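The transformer stands upright on the mat at (515,335). Wrist range means I need jaw -1.6°, so I'll replan.

```bash
python3 - <<'E'
from plan import *
plan([(0.57,0.06,0.18,-1.6,40,1),(0.6223,0.0025,0.18,-1.6),(0.6223,0.0025,0.085,-1.6,25),(0.6223,0.0025,0.058,-1.6,10)],start=(.451,.4007,.173,96))
E
```

```text
at [0.451  0.4007 0.173 ] jaw 96.0 clk 6.92
-0.013,-0.055,-0.001,0,0,0.068,-0.019,-0.053,-0.001,0,0,0.068,-0.024,-0.051,-0.001,0,0,0.068,-0.03,-0.048,-0.001,0,0,0.068,-0.034,-0.045,-0.001,0,0,0.068
-0.039,-0.041,-0.001,0,0,0.068,-0.043,-0.036,-0.001,0,0,0.068,-0.047,-0.031,-0.001,0,0,0.068,-0.05,-0.026,-0.001,0,0,0.068,-0.052,-0.021,-0.001,0,0,0.067
-0.054,-0.015,-0.001,0,0,0.068,-0.056,-0.009,-0.001,0,0,0.067,-0.056,-0.004,-0.001,0,0,0.068,-0.057,0.003,-0.001,0,0,0.067,-0.056,0.008,-0.002,0,0,0.068
-0.054,0.014,-0.001,0,0,0.067
--wp
-0.07,0.068,0,0,0,0,-0.07,0.067,0,0,0,0
--wp
0,0,0.059,0,0,0,0,0,0.059,0,0,0,0,0,0.06,0,0,0,0,0,0.059,0,0,0
--wp
0,0,0.023,0,0,0,0,0,0.022,0,0,0,0,0,0.022,0,0,0
--wp
end [0.6223 0.0026 0.0582]
```

Call:
arm_command(commands=[-0.013,-0.055,-0.001,0,0,0.068,-0.019,-0.053,-0.001,0,0,0.068,-0.024,-0.051,-0.001,0,0,0.068,-0.03,-0.048,-0.001,0,0,0.068,-0.034,-0.045,-0.001,0,0,0.068], gripper=-0.36)

```text
clock: 7.33
tcp_pos: [0.4875, 0.2926, 0.1736]
eef_rot: [0.216, 0.976, 0.001, -0.0]
force: [0.4, -0.1, 0.3]
gripper_width: 0.0272
```

Call:
arm_command(commands=[-0.039,-0.041,-0.001,0,0,0.068,-0.043,-0.036,-0.001,0,0,0.068,-0.047,-0.031,-0.001,0,0,0.068,-0.05,-0.026,-0.001,0,0,0.068,-0.052,-0.021,-0.001,0,0,0.067])

```text
clock: 7.75
tcp_pos: [0.5247, 0.1863, 0.1754]
eef_rot: [0.465, 0.885, 0.001, -0.0]
force: [0.5, 0.3, 0.0]
gripper_width: 0.0273
```

Call:
arm_command(commands=[-0.054,-0.015,-0.001,0,0,0.068,-0.056,-0.009,-0.001,0,0,0.067,-0.056,-0.004,-0.001,0,0,0.068,-0.057,0.003,-0.001,0,0,0.067,-0.056,0.008,-0.002,0,0,0.068])

```text
clock: 8.17
tcp_pos: [0.5617, 0.0796, 0.1776]
eef_rot: [0.681, 0.732, 0.001, -0.001]
force: [-0.0, -0.1, 0.1]
gripper_width: 0.0277
```

Call:
arm_command(commands=[-0.054,0.014,-0.001,0,0,0.067,-0.07,0.068,0,0,0,0,-0.07,0.067,0,0,0,0,0,0,0,0,0,0,0,0,0,0,0,0])

```text
clock: 8.58
tcp_pos: [0.6222, 0.0005, 0.1777]
eef_rot: [0.718, 0.696, 0.001, -0.001]
force: [-0.2, -0.0, 0.4]
gripper_width: 0.0275
```

Call:
arm_command(commands=[0,0,0.059,0,0,0,0,0,0.059,0,0,0,0,0,0.06,0,0,0,0,0,0.03,0,0,0,0,0,0,0,0,0])

```text
clock: 9.0
tcp_pos: [0.6187, 0.0031, 0.0922]
eef_rot: [0.717, 0.698, -0.001, -0.003]
force: [-0.4, 0.1, 0.6]
gripper_width: 0.0275
```

Call:
arm_command(commands=[0,0,0.03,0,0,0,0,0,0.03,0,0,0,0,0,0.03,0,0,0,0,0,0,0,0,0])

```text
clock: 9.33
tcp_pos: [0.6228, 0.0026, 0.0599]
eef_rot: [0.717, 0.697, 0.002, 0.0]
force: [-2.3, 0.2, 8.1]
gripper_width: 0.0273
```

Call:
arm_command(commands=[0,0,0,0,0,0,0,0,0,0,0,0,0,0,0,0,0,0,0,0,0,0,0,0], gripper=-1, squeeze=40)

```text
clock: 9.67
tcp_pos: [0.6223, 0.0024, 0.0597]
eef_rot: [0.717, 0.697, 0.001, 0.0]
force: [1.4, 0.5, 3.2]
gripper_width: 0.0094
```

Call:
arm_command(commands=[0,-0.02,0,0,0,0,0,-0.04,0,0,0,0,0,-0.05,0,0,0,0,0,-0.05,0,0,0,0,0,-0.05,0,0,0,0])

```text
clock: 10.08
tcp_pos: [0.537, 0.0048, 0.0596]
eef_rot: [0.717, 0.697, 0.002, 0.0]
force: [2.5, 1.6, 1.7]
gripper_width: 0.0095
```

Call:
arm_command(commands=[0,-0.05,0,0,0,0,0,-0.05,0,0,0,0,0,-0.05,0,0,0,0,0,-0.035,0,0,0,0,0,-0.02,0,0,0,0])

```text
clock: 10.5
tcp_pos: [0.4536, 0.0071, 0.0596]
eef_rot: [0.717, 0.697, 0.001, -0.001]
force: [1.0, 0.6, 3.4]
gripper_width: 0.0098
```

Call:
arm_command(commands=[0,0,0,0,0,0,0,0,0,0,0,0,0,0,0,0,0,0])

```text
clock: 10.75
tcp_pos: [0.4547, 0.007, 0.0596]
eef_rot: [0.717, 0.697, 0.001, -0.001]
force: [-1.6, 0.2, 6.5]
gripper_width: 0.0094
```

Call:
arm_command(commands=[0,0,0,0,0,0,0,0,0,0,0,0,0,0,0,0,0,0], gripper=-0.36)

```text
clock: 11.0
tcp_pos: [0.4552, 0.007, 0.0591]
eef_rot: [0.717, 0.697, 0.001, -0.001]
force: [0.1, -0.5, -0.1]
gripper_width: 0.0271
```

Call:
arm_command(commands=[0,0,-0.04,0,0,0,0,0,-0.08,0,0,0,0,0,-0.1,0,0,0,0,0,-0.1,0,0,0,0,0,-0.1,0,0,0])

```text
clock: 11.42
tcp_pos: [0.4548, 0.0066, 0.2287]
eef_rot: [0.717, 0.697, 0.001, -0.001]
force: [1.5, -1.0, 0.3]
gripper_width: 0.0273
```

Call:
arm_command(commands=[-0.1,0,0,0,0,0,-0.1,0,0,0,0,0,-0.1,0,0,0,0,0,-0.1,0,0,0,0,0,-0.1,0,0,0,0,0], gripper=1)

```text
clock: 11.83
tcp_pos: [0.4495, -0.1949, 0.2269]
eef_rot: [0.717, 0.697, 0.001, -0.0]
force: [0.6, 0.6, -0.1]
gripper_width: 0.0847
```

```bash
python3 - <<'E'
from plan import *
o=ctrl.get_obs();print(o['tcp_pos'],o['gripper_width'],np.round(o['joint_pos'],2))
d=cam('top','t3');np.savez('t3.npz',**d)
E
```

```text
[ 0.44946839 -0.19492069  0.22693028] 0.08474497217395029 [-0.43  0.23  1.93  0.    0.98 -0.41]
```

View pics/t3.png

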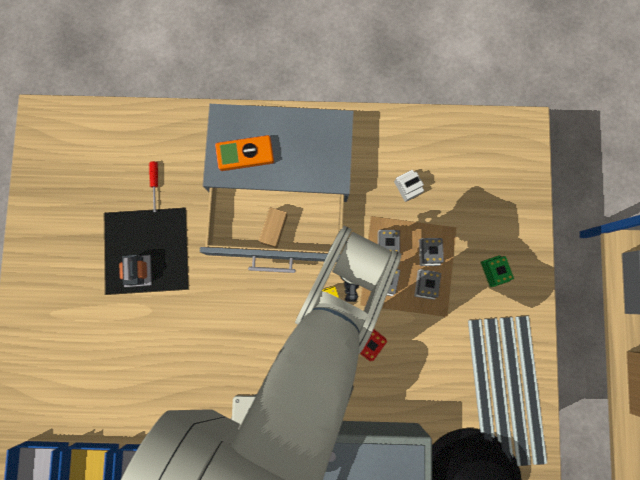

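The drawer is out, with the block at (273,226) and the transformer still on the mat at (135,270). I'll measure the block and the drawer.

```bash
cat > m3.py <<'E'
from h import *
class M:
    def __init__(s,d): s.d=d; s.W=cloud(d)
    def win(s,u0,u1,v0,v1,z0,z1):
        m=np.zeros((480,640),bool);m[v0:v1,u0:u1]=1
        return m&(s.W[...,2]>z0)&(s.W[...,2]<z1)
    def rect(s,m,name):
        k=cv2.connectedComponentsWithStats(m.astype(np.uint8),connectivity=4)
        i=1+np.argmax(k[2][1:,4]); m=k[1]==i
        p=s.W[m]
        r=cv2.minAreaRect((p[:,:2]*1000).astype(np.float32));a=r[2];sz=r[1]
        if sz[0]<sz[1]: a-=90;sz=sz[::-1]
        print(name,len(p),'c',np.round(r[0],1),'sz',np.round(sz,1),'longaxis',round(a,1),'z',np.round(np.nanpercentile(p[:,2],[5,50,95]),4)); return r[0],a
E
python3 - <<'E'
from m3 import *
m=M(dict(np.load('t3.npz')))
m.rect(m.win(225,320,195,248,.06,.09),'block')
m.rect(m.win(110,160,245,295,.02,.2),'trafo')
W=m.W
for y in (-.1,0.1,.15):
  s=W[195:250,200:350].reshape(-1,3);s=s[abs(s[:,1]-y)<.008]
  s=s[np.argsort(s[:,0])];print(y,[(round(a,3),round(c,3)) for a,_,c in s[::6]])
for x in (.56,.62):
  s=W[195:250,200:350].reshape(-1,3);s=s[abs(s[:,0]-x)<.004]
  s=s[np.argsort(s[:,1])];print(x,[(round(a,3),round(c,3)) for _,a,c in s[::4]])
E
python3 - <<'E'
import cv2
a=cv2.imread('pics/t3.png')[180:276,195:360]
cv2.imwrite('pics/crop3.png',cv2.resize(a,None,fx=4.7,fy=4.7,interpolation=cv2.INTER_NEAREST))
E
```

```text
block 675 c [577.8  11. ] sz [100.   50.4] longaxis -15.7 z [0.0743 0.0803 0.0856]
trafo 700 c [449.7 401.6] sz [80.3 66.2] longaxis 4.2 z [0.0291 0.0659 0.0977]
-0.1 [(np.float64(0.523), np.float64(0.027)), (np.float64(0.526), np.float64(0.024)), (np.float64(0.529), np.float64(0.025)), (np.float64(0.532), np.float64(0.021)), (np.float64(0.535), np.float64(0.023)), (np.float64(0.538), np.float64(0.022)), (np.float64(0.541), np.float64(0.019)), (np.float64(0.544), np.float64(0.017)), (np.float64(0.548), np.float64(0.016)), (np.float64(0.552), np.float64(0.025)), (np.float64(0.555), np.float64(0.023)), (np.float64(0.559), np.float64(0.019)), (np.float64(0.562), np.float64(0.018)), (np.float64(0.565), np.float64(0.015)), (np.float64(0.57), np.float64(0.022)), (np.float64(0.573), np.float64(0.022)), (np.float64(0.576), np.float64(0.021)), (np.float64(0.578), np.float64(0.023)), (np.float64(0.582), np.float64(0.018)), (np.float64(0.585), np.float64(0.018)), (np.float64(0.588), np.float64(0.018)), (np.float64(0.59), np.float64(0.019)), (np.float64(0.594), np.float64(0.017)), (np.float64(0.
[... 12370 characters left out ...]
 np.float64(0.022)), (np.float64(0.158), np.float64(0.02)), (np.float64(0.162), np.float64(0.017)), (np.float64(0.168), np.float64(0.019)), (np.float64(0.172), np.float64(0.027)), (np.float64(0.176), np.float64(0.023)), (np.float64(0.179), np.float64(0.017)), (np.float64(0.182), np.float64(0.091)), (np.float64(0.183), np.float64(0.057)), (np.float64(0.183), np.float64(0.042)), (np.float64(0.183), np.float64(0.056)), (np.float64(0.185), np.float64(0.064)), (np.float64(0.187), np.float64(0.094)), (np.float64(0.213), np.float64(-0.005)), (np.float64(0.217), np.float64(0.002)), (np.float64(0.222), np.float64(-0.006)), (np.float64(0.226), np.float64(0.001)), (np.float64(0.229), np.float64(-0.0))]
```

View pics/crop3.png

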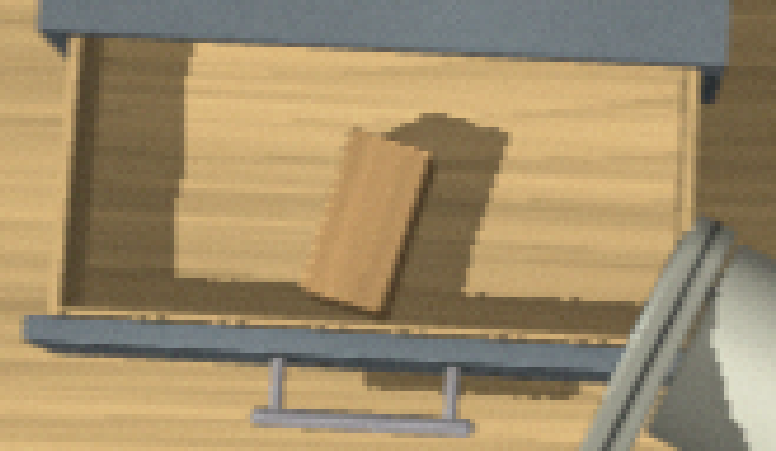

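The block centre is (578, 11) mm with its long axis at -15.7°, and its top at about 82 mm matches a 22 mm floor plus 60 mm. I'll pick it up now.

```bash
python3 - <<'E'
from plan import *
plan([(0.578,0.011,0.16,74.3),(0.578,0.011,0.045,74.3,25)],start=(.4492,-.193,.228,-1.6))
print('place')
plan([(0.578,0.011,0.16,74.3,30),(0.565,0.375,0.14,5,30),(.565,.375,.04,5,25)],start=(.578,.011,.045,74.3))
E
```

```text
at [ 0.4492 -0.193   0.228 ] jaw -1.6 clk 11.88
0.043,0.026,0.014,0,0,-0.07,0.04,0.03,0.014,0,0,-0.07,0.037,0.034,0.014,0,0,-0.07,0.033,0.038,0.014,0,0,-0.07,0.028,0.042,0.014,0,0,-0.07
0.023,0.044,0.014,0,0,-0.07,0.018,0.047,0.014,0,0,-0.071,0.013,0.049,0.014,0,0,-0.07,0.008,0.05,0.015,0,0,-0.071,0.002,0.05,0.014,0,0,-0.07
-0.003,0.05,0.015,0,0,-0.071,-0.009,0.05,0.014,0,0,-0.07
--wp
0,0,0.058,0,0,0,0,0,0.057,0,0,0,0,0,0.058,0,0,0,0,0,0.057,0,0,0,0,0,0.058,0,0,0
--wp
end [0.5781 0.0111 0.0448]
place
at [0.578 0.011 0.045] jaw 74.3 clk 11.88
0,0,-0.072,0,0,0,0,0,-0.072,0,0,0,0,0,-0.072,0,0,0,0,0,-0.072,0,0,0
--wp
0.021,0.067,0.004,0,0,0.059,0.027,0.064,0.004,0,0,0.059,0.033,0.062,0.004,0,0,0.059,0.039,0.058,0.004,0,0,0.059,0.044,0.054,0.004,0,0,0.059
0.049,0.05,0.004,0,0,0.059,0.053,0.045,0.004,0,0,0.059,0.058,0.04,0.004,0,0,0.06,0.061,0.035,0.004,0,0,0.059,0.064,0.029,0.004,0,0,0.06
0.066,0.023,0.004,0,0,0.059,0.068,0.017,0.003,0,0,0.06,0.07,0.01,0.004,0,0,0.059
--wp
0,0,0.062,0,0,0,0,0,0.063,0,0,0,0,0,0.062,0,0,0,0,0,0.063,0,0,0
--wp
end [0.5652 0.3751 0.0398]
```

Call:
arm_command(commands=[0.043,0.026,0.014,0,0,-0.07,0.04,0.03,0.014,0,0,-0.07,0.037,0.034,0.014,0,0,-0.07,0.033,0.038,0.014,0,0,-0.07,0.028,0.042,0.014,0,0,-0.07])

```text
clock: 12.3
tcp_pos: [0.5036, -0.1074, 0.1985]
eef_rot: [0.499, 0.867, 0.001, -0.0]
force: [-0.2, -0.4, -0.0]
gripper_width: 0.0855
```

Call:
arm_command(commands=[0.023,0.044,0.014,0,0,-0.07,0.018,0.047,0.014,0,0,-0.071,0.013,0.049,0.014,0,0,-0.07,0.008,0.05,0.015,0,0,-0.071,0.002,0.05,0.014,0,0,-0.07])

```text
clock: 12.72
tcp_pos: [0.5577, -0.0222, 0.1702]
eef_rot: [0.243, 0.97, 0.001, -0.0]
force: [-0.4, 0.1, 0.3]
gripper_width: 0.0855
```

Call:
arm_command(commands=[-0.003,0.05,0.015,0,0,-0.071,-0.009,0.05,0.014,0,0,-0.07,0,0,0,0,0,0,0,0,0,0,0,0])

```text
clock: 13.05
tcp_pos: [0.5787, 0.0117, 0.1586]
eef_rot: [0.137, 0.991, 0.001, -0.0]
force: [-0.4, 0.5, -0.7]
gripper_width: 0.0855
```

Call:
arm_command(commands=[0,0,0.058,0,0,0,0,0,0.057,0,0,0,0,0,0.058,0,0,0,0,0,0.057,0,0,0,0,0,0.05,0,0,0])

```text
clock: 13.47
tcp_pos: [0.5782, 0.0102, 0.0464]
eef_rot: [0.138, 0.99, 0.001, -0.0]
force: [0.2, -0.3, 0.4]
gripper_width: 0.085
```

Call:
arm_command(commands=[0,0,0,0,0,0,0,0,0,0,0,0,0,0,0,0,0,0,0,0,0,0,0,0,0,0,0,0,0,0], gripper=-0.2, squeeze=40)

```text
clock: 13.88
tcp_pos: [0.5799, 0.0111, 0.0488]
eef_rot: [0.137, 0.991, 0.001, 0.001]
force: [1.0, 0.6, 0.3]
gripper_width: 0.0496
```

Call:
arm_command(commands=[0,0,-0.03,0,0,0,0,0,-0.06,0,0,0,0,0,-0.07,0,0,0,0,0,-0.07,0,0,0,0,0,-0.05,0,0,0])

```text
clock: 14.3
tcp_pos: [0.5798, 0.0111, 0.1631]
eef_rot: [0.137, 0.991, 0.001, 0.002]
force: [0.7, 0.9, -2.9]
gripper_width: 0.0496
```

Call:
arm_command(commands=[0.021,0.067,0.004,0,0,0.059,0.027,0.064,0.004,0,0,0.059,0.033,0.062,0.004,0,0,0.059,0.039,0.058,0.004,0,0,0.059,0.044,0.054,0.004,0,0,0.059])

```text
clock: 14.72
tcp_pos: [0.5742, 0.152, 0.1532]
eef_rot: [0.363, 0.932, 0.001, 0.001]
force: [-0.3, 0.2, -2.4]
gripper_width: 0.0495
```

Call:
arm_command(commands=[0.049,0.05,0.004,0,0,0.059,0.053,0.045,0.004,0,0,0.059,0.058,0.04,0.004,0,0,0.06,0.061,0.035,0.004,0,0,0.059,0.064,0.029,0.004,0,0,0.06])

```text
clock: 15.13
tcp_pos: [0.5689, 0.2924, 0.1454]
eef_rot: [0.568, 0.823, 0.001, 0.0]
force: [-0.5, -0.6, -1.8]
gripper_width: 0.0493
```

Call:
arm_command(commands=[0.066,0.023,0.004,0,0,0.059,0.068,0.017,0.003,0,0,0.06,0.07,0.01,0.004,0,0,0.059,0,0,0,0,0,0,0,0,0,0,0,0])

```text
clock: 15.55
tcp_pos: [0.5659, 0.3767, 0.1407]
eef_rot: [0.675, 0.738, 0.001, -0.0]
force: [-0.8, -0.9, -1.9]
gripper_width: 0.0494
```

Call:
arm_command(commands=[0,0,0.06,0,0,0,0,0,0.06,0,0,0,0,0,0.06,0,0,0,0,0,0.06,0,0,0,0,0,0.02,0,0,0])

```text
clock: 15.97
tcp_pos: [0.5647, 0.3729, 0.033]
eef_rot: [0.676, 0.737, -0.002, -0.001]
force: [-0.5, 0.3, -2.6]
gripper_width: 0.0496
```

Call:
arm_command(commands=[0,0,0,0,0,0,0,0,0,0,0,0])

```text
clock: 16.13
tcp_pos: [0.5669, 0.3748, 0.0365]
eef_rot: [0.676, 0.737, 0.001, -0.0]
force: [-0.5, 0.1, -2.1]
gripper_width: 0.0494
```

Call:
arm_command(commands=[0,0,0.008,0,0,0,0,0,0.006,0,0,0,0,0,0,0,0,0,0,0,0,0,0,0])

```text
clock: 16.47
tcp_pos: [0.5668, 0.3755, 0.0309]
eef_rot: [0.676, 0.737, 0.002, -0.0]
force: [-0.2, 0.4, -2.5]
gripper_width: 0.0491
```

Call:
arm_command(commands=[0,0,0.003,0,0,0,0,0,0,0,0,0])

```text
clock: 16.63
tcp_pos: [0.5669, 0.3757, 0.0298]
eef_rot: [0.676, 0.737, 0.002, -0.0]
force: [-1.4, 0.6, 3.2]
gripper_width: 0.0494
```

Call:
arm_command(commands=[0,0,0,0,0,0,0,0,0,0,0,0,0,0,0,0,0,0,0,0,0,0,0,0], gripper=0.5)

```text
clock: 16.97
tcp_pos: [0.5666, 0.3754, 0.0289]
eef_rot: [0.676, 0.737, 0.001, -0.0]
force: [-0.5, 0.6, 0.2]
gripper_width: 0.064
```

Call:
arm_command(commands=[0,0,-0.03,0,0,0,0,0,-0.07,0,0,0,0,0,-0.1,0,0,0,0,0,-0.1,0,0,0,0,0,-0.1,0,0,0])

```text
clock: 17.38
tcp_pos: [0.566, 0.3748, 0.1912]
eef_rot: [0.676, 0.737, 0.001, -0.0]
force: [0.6, 0.7, -1.1]
gripper_width: 0.0643
```

```bash
cat > cons.py <<'E'
from m3 import *
import sys
from scipy import ndimage
def cons(tag):
    d=cam('top',tag);m=M(d);np.savez('last.npz',**d)
    px=d['pixels'].astype(int)
    x,y,z=m.W[...,0],m.W[...,1],m.W[...,2]
    q=(x>.3)&(x<.75)&(y>-.6)&(y<-.2)&(z>.05)&(z<.075)&((px.max(-1)-px.min(-1))<50)
    l,n=ndimage.label(ndimage.binary_opening(q))
    for i in range(1,n+1):
        if (l==i).sum()>250: m.rect(l==i,f'c{i}')
    return m
if __name__=='__main__': cons(sys.argv[1])
E
python3 cons.py t4
```

```text
c1 255 c [ 715.2 -373.7] sz [55.2 45. ] longaxis -61.0 z [0.0563 0.065  0.0722]
c2 449 c [ 544.5 -313.7] sz [67.6 53.2] longaxis 0.6 z [0.0554 0.0632 0.0684]
c3 476 c [ 524.6 -434.8] sz [69.2 55.8] longaxis 1.6 z [0.0572 0.0628 0.0687]
c4 475 c [ 440.7 -310.3] sz [70.4 54.7] longaxis -12.5 z [0.0573 0.0634 0.068 ]
c5 454 c [ 432.6 -425.1] sz [69.2 54.7] longaxis -7.1 z [0.057  0.0634 0.0682]
```

View pics/t4.png

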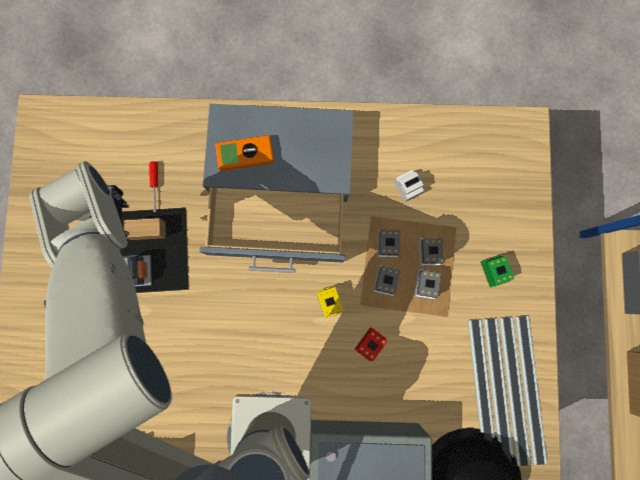

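The block is flat on the mat at (145,228), the drawer is empty, and the contactors haven't moved. First contactor: (544.5,-313.7).

```bash
cat > pk.py <<'E'
from plan import *
D=np.array([.6137,.0026]);c,s=np.cos(np.radians(-1.6)),np.sin(np.radians(-1.6))
def slot(ly,lx=-.025): return D+np.array([c*lx-s*ly,s*lx+c*ly])
E
python3 - <<'E'
from pk import *
print([slot(k) for k in (.1275,.0425,-.0425,-.1275)])
plan([(.5445,-.3137,.17,-89.4,40,1),(.5445,-.3137,.028,-89.4,30,1)],start=(.5665,.3753,.188,5))
t=slot(.1275)
plan([(t[0],t[1],.175,-91.6,36,1),(t[0],t[1],.06,-91.6,25,1)],start=(.5445,-.3137,.17,-89.4))
E
```

```text
[array([0.59226976, 0.13074833]), array([0.58989642, 0.04578147]), array([ 0.58752308, -0.03918539]), array([ 0.58514974, -0.12415225])]
at [0.5665 0.3753 0.188 ] jaw 5.0 clk 17.43
-0.095,-0.011,0.002,0,0,0.058,-0.096,-0.003,0.003,0,0,0.058,-0.096,0.006,0.002,0,0,0.058,-0.095,0.015,0.003,0,0,0.058,-0.093,0.023,0.002,0,0,0.058
-0.09,0.032,0.003,0,0,0.058,-0.087,0.04,0.002,0,0,0.058,-0.083,0.047,0.003,0,0,0.058,-0.078,0.055,0.002,0,0,0.058,-0.073,0.062,0.003,0,0,0.059
-0.067,0.068,0.002,0,0,0.058,-0.061,0.074,0.003,0,0,0.059,-0.054,0.079,0.002,0,0,0.058,-0.046,0.084,0.003,0,0,0.059,-0.038,0.088,0.002,0,0,0.058
-0.03,0.091,0.003,0,0,0.059,-0.022,0.093,0.002,0,0,0.058,-0.013,0.095,0.003,0,0,0.059
--wp
0,0,0.071,0,0,0,0,0,0.071,0,0,0,0,0,0.071,0,0,0,0,0,0.071,0,0,0,0,0,0.071,0,0,0
--wp
end [ 0.5445 -0.3138  0.028 ]
at [ 0.5445 -0.3137  0.17  ] jaw -89.4 clk 17.43
0.01,-0.085,-0.001,0,0,0.002,0.01,-0.085,-0.001,0,0,0.002,0.01,-0.086,-0.001,0,0,0.002,0.009,-0.085,-0.001,0,0,0.002,0.009,-0.086,-0.001,0,0,0.002
0.009,-0.086,-0.001,0,0,0.002,0.008,-0.085,-0.001,0,0,0.002,0.008,-0.086,-0.001,0,0,0.002,0.008,-0.086,-0.001,0,0,0.002,0.008,-0.085,-0.001,0,0,0.002
0.007,-0.086,-0.001,0,0,0.001,0.007,-0.085,-0.001,0,0,0.002,0.007,-0.086,0,0,0,0.001
--wp
0,0,0.057,0,0,0,0,0,0.058,0,0,0,0,0,0.057,0,0,0,0,0,0.058,0,0,0,0,0,0.057,0,0,0
--wp
end [0.5921 0.1308 0.06  ]
```

Call:
arm_command(commands=[-0.095,-0.011,0.002,0,0,0.058,-0.096,-0.003,0.003,0,0,0.058,-0.096,0.006,0.002,0,0,0.058,-0.095,0.015,0.003,0,0,0.058,-0.093,0.023,0.002,0,0,0.058], gripper=1)

```text
clock: 17.85
tcp_pos: [0.5599, 0.1817, 0.1845]
eef_rot: [0.826, 0.564, 0.001, -0.0]
force: [0.6, 0.1, 0.0]
gripper_width: 0.0854
```

Call:
arm_command(commands=[-0.09,0.032,0.003,0,0,0.058,-0.087,0.04,0.002,0,0,0.058,-0.083,0.047,0.003,0,0,0.058,-0.078,0.055,0.002,0,0,0.058,-0.073,0.062,0.003,0,0,0.059])

```text
clock: 18.27
tcp_pos: [0.5543, -0.0096, 0.179]
eef_rot: [0.932, 0.362, 0.001, -0.001]
force: [0.4, 0.5, 0.3]
gripper_width: 0.0855
```

Call:
arm_command(commands=[-0.067,0.068,0.002,0,0,0.058,-0.061,0.074,0.003,0,0,0.059,-0.054,0.079,0.002,0,0,0.058,-0.046,0.084,0.003,0,0,0.059,-0.038,0.088,0.002,0,0,0.058])

```text
clock: 18.68
tcp_pos: [0.5478, -0.2012, 0.1737]
eef_rot: [0.99, 0.14, 0.001, -0.001]
force: [1.1, 0.1, 0.6]
gripper_width: 0.0852
```

Call:
arm_command(commands=[-0.03,0.091,0.003,0,0,0.059,-0.022,0.093,0.002,0,0,0.058,-0.013,0.095,0.003,0,0,0.059,0,0,0,0,0,0,0,0,0,0,0,0])

```text
clock: 19.1
tcp_pos: [0.5437, -0.316, 0.1699]
eef_rot: [1.0, 0.004, 0.001, -0.001]
force: [-0.0, -0.6, -0.3]
gripper_width: 0.0851
```

Call:
arm_command(commands=[0,0,0,0,0,0,0,0,0,0,0,0])

```text
clock: 19.27
tcp_pos: [0.5441, -0.3128, 0.1697]
eef_rot: [1.0, 0.006, 0.0, -0.001]
force: [0.4, -0.3, -0.6]
gripper_width: 0.0858
```

```bash
python3 cons.py t5; python3 -c "
from plan import *
o=ctrl.get_obs();print(o['tcp_pos'],np.degrees(np.arctan2(*(Rn.from_quat(o['eef_rot']).as_matrix()[[1,0],1]))))"
```

```text
c4 340 c [ 432.8 -425.9] sz [69.8 56. ] longaxis -7.2 z [0.0575 0.0629 0.0679]
[ 0.54421852 -0.31262081  0.16976047] -89.3096745067451
```

Call:
arm_command(commands=[0,0,0.071,0,0,0,0,0,0.071,0,0,0,0,0,0.071,0,0,0,0,0,0.071,0,0,0,0,0,0.071,0,0,0])

```text
clock: 19.73
tcp_pos: [0.5447, -0.3123, 0.0268]
eef_rot: [1.0, 0.006, 0.001, -0.001]
force: [-0.6, -1.3, 0.4]
gripper_width: 0.0849
```

Call:
arm_command(commands=[0,0,0,0,0,0,0,0,0,0,0,0,0,0,0,0,0,0,0,0,0,0,0,0,0,0,0,0,0,0], gripper=-0.2, squeeze=50)

```text
clock: 20.15
tcp_pos: [0.5452, -0.314, 0.0293]
eef_rot: [1.0, 0.005, 0.002, -0.0]
force: [-0.0, -0.4, -3.2]
gripper_width: 0.0536
```

Call:
arm_command(commands=[0,0,-0.03,0,0,0,0,0,-0.07,0,0,0,0,0,-0.09,0,0,0,0,0,-0.09,0,0,0,0,0,-0.08,0,0,0])

```text
clock: 20.57
tcp_pos: [0.5441, -0.3141, 0.175]
eef_rot: [1.0, 0.005, 0.001, -0.001]
force: [0.2, -0.9, -3.7]
gripper_width: 0.0533
```

Call:
arm_command(commands=[0.01,-0.085,-0.001,0,0,0.002,0.01,-0.085,-0.001,0,0,0.002,0.01,-0.086,-0.001,0,0,0.002,0.009,-0.085,-0.001,0,0,0.002,0.009,-0.086,-0.001,0,0,0.002])

```text
clock: 20.98
tcp_pos: [0.5625, -0.1418, 0.1756]
eef_rot: [1.0, -0.003, 0.001, -0.001]
force: [1.4, 0.1, -2.9]
gripper_width: 0.0531
```

Call:
arm_command(commands=[0.009,-0.086,-0.001,0,0,0.002,0.008,-0.085,-0.001,0,0,0.002,0.008,-0.086,-0.001,0,0,0.002,0.008,-0.086,-0.001,0,0,0.002,0.008,-0.085,-0.001,0,0,0.002])

```text
clock: 21.4
tcp_pos: [0.581, 0.0295, 0.1779]
eef_rot: [1.0, -0.011, 0.001, -0.001]
force: [0.9, -0.1, -2.9]
gripper_width: 0.0532
```

Call:
arm_command(commands=[0.007,-0.086,-0.001,0,0,0.001,0.007,-0.085,-0.001,0,0,0.002,0.007,-0.086,0,0,0,0.001,0,0,0,0,0,0,0,0,0,0,0,0])

```text
clock: 21.82
tcp_pos: [0.5919, 0.1322, 0.1786]
eef_rot: [1.0, -0.012, 0.001, -0.001]
force: [0.0, -0.2, -3.0]
gripper_width: 0.0533
```

Call:
arm_command(commands=[0,0,0.057,0,0,0,0,0,0.058,0,0,0,0,0,0.057,0,0,0,0,0,0.058,0,0,0,0,0,0.057,0,0,0])

```text
clock: 22.23
tcp_pos: [0.5921, 0.1292, 0.0625]
eef_rot: [1.0, -0.015, 0.001, -0.001]
force: [0.9, 0.0, -3.7]
gripper_width: 0.0533
```

Call:
arm_command(commands=[0,0,0,0,0,0,0,0,0,0,0,0])

```text
clock: 22.4
tcp_pos: [0.5912, 0.1294, 0.0623]
eef_rot: [1.0, -0.014, -0.001, -0.001]
force: [-0.1, 0.4, -3.1]
gripper_width: 0.0532
```

Needs to reach about 0.048, so I'll lower it gently.

Call:
arm_command(commands=[0,0,0.015,0,0,0,0,0,0.01,0,0,0,0,0,0.007,0,0,0,0,0,0,0,0,0,0,0,0,0,0,0])

```text
clock: 22.82
tcp_pos: [0.5923, 0.1307, 0.0501]
eef_rot: [1.0, -0.014, 0.001, -0.001]
force: [0.4, -0.6, -2.5]
gripper_width: 0.0533
```

Call:
arm_command(commands=[0,0,0.003,0,0,0,0,0,0,0,0,0,0,0,0,0,0,0])

```text
clock: 23.07
tcp_pos: [0.5922, 0.1307, 0.0486]
eef_rot: [1.0, -0.014, 0.001, -0.001]
force: [1.0, -1.1, -2.7]
gripper_width: 0.0533
```

Call:
arm_command(commands=[0,0,0.003,0,0,0,0,0,0,0,0,0])

```text
clock: 23.23
tcp_pos: [0.5929, 0.1307, 0.048]
eef_rot: [1.0, -0.014, 0.001, -0.001]
force: [-0.3, -0.2, 2.6]
gripper_width: 0.0531
```

Call:
arm_command(commands=[0,0,0,0,0,0,0,0,0,0,0,0,0,0,0,0,0,0,0,0,0,0,0,0], gripper=0.5)

```text
clock: 23.57
tcp_pos: [0.5921, 0.1307, 0.0473]
eef_rot: [1.0, -0.014, 0.001, -0.001]
force: [-0.2, 0.5, 0.5]
gripper_width: 0.0639
```

Call:
arm_command(commands=[0,0,-0.03,0,0,0,0,0,-0.07,0,0,0,0,0,-0.08,0,0,0,0,0,-0.08,0,0,0,0,0,-0.06,0,0,0])

```text
clock: 23.98
tcp_pos: [0.5927, 0.1305, 0.1787]
eef_rot: [1.0, -0.014, 0.002, -0.001]
force: [1.0, 0.6, 0.0]
gripper_width: 0.064
```

```bash
python3 cons.py t6; python3 - <<'E'
from pk import *
plan([(.4407,-.3103,.17,-102.2,40,1)],start=(.5925,.1307,.175,-91.6))
E
```

```text
c2 474 c [ 524.4 -434.5] sz [69.7 55.7] longaxis 0.7 z [0.0565 0.0633 0.0689]
c3 485 c [ 440.9 -310.2] sz [70.3 54.7] longaxis -11.4 z [0.0573 0.0631 0.068 ]
c4 485 c [ 433.1 -425.4] sz [70.5 55.6] longaxis -7.7 z [0.0562 0.0631 0.0679]
at [0.5925 0.1307 0.175 ] jaw -91.6 clk 24.03
-0.029,0.093,0.001,0,0,0.01,-0.028,0.093,0.001,0,0,0.01,-0.026,0.094,0.001,0,0,0.01,-0.025,0.094,0.001,0,0,0.01,-0.023,0.094,0.001,0,0,0.01
-0.022,0.095,0.001,0,0,0.01,-0.02,0.095,0.001,0,0,0.01,-0.019,0.095,0.001,0,0,0.01,-0.017,0.096,0.001,0,0,0.009,-0.016,0.096,0.001,0,0,0.01
-0.014,0.096,0.001,0,0,0.009,-0.013,0.096,0.001,0,0,0.01
--wp
end [ 0.4405 -0.3104  0.1702]
```

View pics/t6.png

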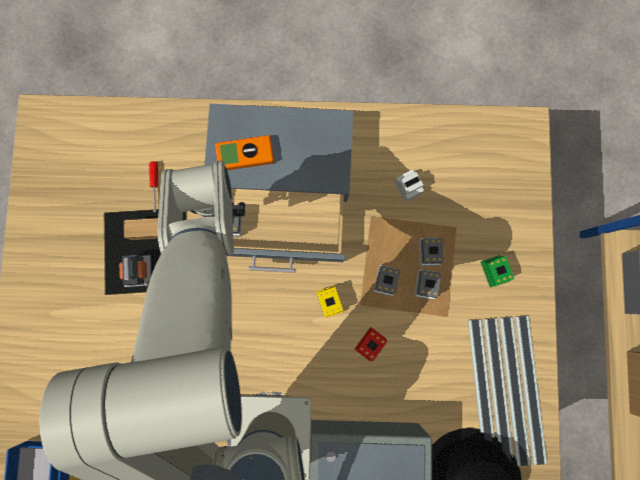

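Contactors are at (431,249), (387,279) and (428,284), all unmoved. Next is the one at (440.9,-310.2).

Call:
arm_command(commands=[-0.029,0.093,0.001,0,0,0.01,-0.028,0.093,0.001,0,0,0.01,-0.026,0.094,0.001,0,0,0.01,-0.025,0.094,0.001,0,0,0.01,-0.023,0.094,0.001,0,0,0.01], gripper=1)

```text
clock: 24.45
tcp_pos: [0.5278, -0.0548, 0.1736]
eef_rot: [0.999, -0.053, 0.001, -0.001]
force: [0.3, -0.8, 0.3]
gripper_width: 0.0855
```

Call:
arm_command(commands=[-0.022,0.095,0.001,0,0,0.01,-0.02,0.095,0.001,0,0,0.01,-0.019,0.095,0.001,0,0,0.01,-0.017,0.096,0.001,0,0,0.009,-0.016,0.096,0.001,0,0,0.01])

```text
clock: 24.87
tcp_pos: [0.4644, -0.239, 0.1712]
eef_rot: [0.996, -0.092, 0.001, -0.001]
force: [1.5, -0.7, 0.2]
gripper_width: 0.0853
```

Call:
arm_command(commands=[-0.014,0.096,0.001,0,0,0.009,-0.013,0.096,0.001,0,0,0.01,0,0,0,0,0,0,0,0,0,0,0,0,0,0,0,0,0,0])

```text
clock: 25.28
tcp_pos: [0.4398, -0.3106, 0.1697]
eef_rot: [0.994, -0.107, 0.0, -0.001]
force: [0.3, -0.2, 1.0]
gripper_width: 0.0852
```

```bash
python3 - <<'E'
from pk import *
d=cam('scene','s7')
plan([(.4408,-.3103,.028,-102,30,1)])
t=slot(.0425)
plan([(t[0],t[1],.175,-91.6,36,1),(t[0],t[1],.052,-91.6,25,1)],start=(.4408,-.3103,.172,-102))
cv2.imwrite('pics/s7c.png',cv2.resize(cv2.imread('pics/s7.png')[150:400,150:450],None,fx=2.4,fy=2.4))
E
```

```text
at [ 0.4401 -0.3099  0.1696] jaw -102.19 clk 25.33
0,0,0.071,0,0,0,0,0,0.071,0,0,-0.001,0.001,0,0.071,-0.001,0,0,0,0.001,0.071,0,0,-0.001,0.001,0,0.07,-0.001,0,0
--wp
end [ 0.4409 -0.3103  0.028 ]
at [ 0.4408 -0.3103  0.172 ] jaw -102.0 clk 25.33
0.016,-0.086,-0.001,0,0,-0.011,0.018,-0.086,-0.001,0,0,-0.01,0.019,-0.086,-0.001,0,0,-0.011,0.021,-0.085,-0.001,0,0,-0.01,0.022,-0.085,0,0,0,-0.011
0.023,-0.085,-0.001,0,0,-0.01,0.025,-0.084,0,0,0,-0.011,0.026,-0.084,-0.001,0,0,-0.01,0.028,-0.083,0,0,0,-0.011,0.029,-0.083,-0.001,0,0,-0.01
0.03,-0.082,0,0,0,-0.011
--wp
0,0,0.061,0,0,0,0,0,0.061,0,0,0,0,0,0.062,0,0,0,0,0,0.062,0,0,0,0,0,0.061,0,0,0
--wp
end [0.5899 0.0458 0.052 ]
```

View pics/s7c.png

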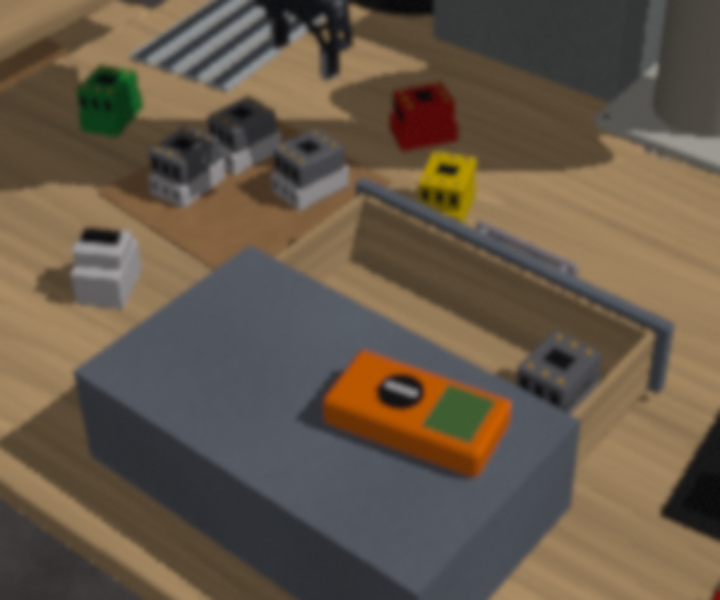

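The first contactor stands upright in the drawer's left end, at (560,365) in the crop. I'll grasp the second.

Call:
arm_command(commands=[0,0,0.071,0,0,0,0,0,0.071,0,0,0,0,0,0.071,0,0,0,0,0,0.071,0,0,0,0,0,0.071,0,0,0])

```text
clock: 25.75
tcp_pos: [0.441, -0.3088, 0.0266]
eef_rot: [0.994, -0.105, 0.001, -0.001]
force: [-0.2, -0.2, 0.4]
gripper_width: 0.0855
```

Call:
arm_command(commands=[0,0,0,0,0,0,0,0,0,0,0,0,0,0,0,0,0,0,0,0,0,0,0,0,0,0,0,0,0,0], gripper=-0.2)

```text
clock: 26.17
tcp_pos: [0.4411, -0.3107, 0.0291]
eef_rot: [0.994, -0.106, 0.002, -0.0]
force: [0.0, -0.2, -4.6]
gripper_width: 0.0533
```

Call:
arm_command(commands=[0,0,-0.03,0,0,0,0,0,-0.07,0,0,0,0,0,-0.09,0,0,0,0,0,-0.09,0,0,0,0,0,-0.08,0,0,0])

```text
clock: 26.58
tcp_pos: [0.4399, -0.3107, 0.1748]
eef_rot: [0.994, -0.106, 0.001, -0.001]
force: [0.7, -0.4, -2.9]
gripper_width: 0.0536
```

Call:
arm_command(commands=[0.016,-0.086,-0.001,0,0,-0.011,0.018,-0.086,-0.001,0,0,-0.01,0.019,-0.086,-0.001,0,0,-0.011,0.021,-0.085,-0.001,0,0,-0.01,0.022,-0.085,0,0,0,-0.011])

```text
clock: 27.0
tcp_pos: [0.5087, -0.1477, 0.1752]
eef_rot: [0.998, -0.065, 0.001, -0.001]
force: [0.7, -0.3, -2.4]
gripper_width: 0.0533
```

Call:
arm_command(commands=[0.023,-0.085,-0.001,0,0,-0.01,0.025,-0.084,0,0,0,-0.011,0.026,-0.084,-0.001,0,0,-0.01,0.028,-0.083,0,0,0,-0.011,0.029,-0.083,-0.001,0,0,-0.01])

```text
clock: 27.42
tcp_pos: [0.5771, 0.0144, 0.1766]
eef_rot: [1.0, -0.024, 0.001, -0.001]
force: [0.5, -0.3, -3.0]
gripper_width: 0.0535
```

Call:
arm_command(commands=[0.03,-0.082,0,0,0,-0.011,0,0,0,0,0,0,0,0,0,0,0,0])

```text
clock: 27.67
tcp_pos: [0.5908, 0.0467, 0.1764]
eef_rot: [1.0, -0.014, 0.001, -0.001]
force: [-1.2, 0.0, -2.4]
gripper_width: 0.0536
```

Call:
arm_command(commands=[0,0,0.061,0,0,0,0,0,0.061,0,0,0,0,0,0.062,0,0,0,0,0,0.061,0,0,0,0,0,0.05,0,0,0])

```text
clock: 28.08
tcp_pos: [0.5895, 0.0439, 0.0565]
eef_rot: [1.0, -0.016, -0.0, -0.001]
force: [0.9, -0.5, -2.6]
gripper_width: 0.053
```

Call:
arm_command(commands=[0,0,0.012,0,0,0,0,0,0.006,0,0,0,0,0,0,0,0,0,0,0,0,0,0,0])

```text
clock: 28.42
tcp_pos: [0.5915, 0.0448, 0.0515]
eef_rot: [1.0, -0.016, 0.002, -0.001]
force: [0.6, 0.7, -3.8]
gripper_width: 0.0534
```

Call:
arm_command(commands=[0,0,0.003,0,0,0,0,0,0,0,0,0,0,0,0,0,0,0])

```text
clock: 28.67
tcp_pos: [0.5911, 0.0452, 0.0495]
eef_rot: [1.0, -0.015, 0.001, -0.001]
force: [-0.0, -0.3, -3.9]
gripper_width: 0.0534
```

Call:
arm_command(commands=[0,0,0.004,0,0,0,0,0,0,0,0,0,0,0,0,0,0,0])

```text
clock: 28.92
tcp_pos: [0.5911, 0.0452, 0.0477]
eef_rot: [1.0, -0.015, 0.001, -0.001]
force: [-0.3, 0.1, 2.2]
gripper_width: 0.0535
```

Call:
arm_command(commands=[0,0,0,0,0,0,0,0,0,0,0,0,0,0,0,0,0,0,0,0,0,0,0,0], gripper=0.5)

```text
clock: 29.25
tcp_pos: [0.5906, 0.0451, 0.0471]
eef_rot: [1.0, -0.015, 0.0, -0.001]
force: [0.2, -0.2, 0.1]
gripper_width: 0.064
```

Call:
arm_command(commands=[0,0,-0.03,0,0,0,0,0,-0.07,0,0,0,0,0,-0.08,0,0,0,0,0,-0.08,0,0,0,0,0,-0.06,0,0,0])

```text
clock: 29.67
tcp_pos: [0.5912, 0.0449, 0.1785]
eef_rot: [1.0, -0.015, 0.002, -0.001]
force: [0.8, 0.7, 1.2]
gripper_width: 0.064
```

```bash
python3 cons.py t8; python3 - <<'E'
from pk import *
plan([(.433,-.4254,.17,-97.4,40,1)],start=(.591,.0455,.175,-91.6))
t=slot(-.0425)
plan([(t[0],t[1],.175,-91.6,36,1)],start=(.433,-.4254,.172,-97.4))
E
```

```text
c2 481 c [ 525.4 -434.8] sz [67.8 55.9] longaxis 1.7 z [0.0566 0.063  0.0682]
c3 492 c [ 432.9 -425.3] sz [70.5 55.6] longaxis -8.7 z [0.0555 0.0631 0.0679]
at [0.591  0.0455 0.175 ] jaw -91.6 clk 29.72
-0.028,0.091,0.001,0,0,0.005,-0.027,0.092,0.001,0,0,0.005,-0.026,0.092,0.001,0,0,0.005,-0.026,0.092,0.001,0,0,0.005,-0.025,0.092,0.001,0,0,0.005
-0.024,0.092,0.001,0,0,0.005,-0.024,0.093,0.001,0,0,0.005,-0.023,0.093,0.001,0,0,0.005,-0.022,0.093,0.001,0,0,0.005,-0.021,0.093,0.001,0,0,0.005
-0.021,0.093,0.001,0,0,0.005,-0.02,0.093,0.001,0,0,0.005,-0.018,0.094,0,0,0,0.004
--wp
end [ 0.4332 -0.4254  0.1702]
at [ 0.433  -0.4254  0.172 ] jaw -97.4 clk 29.72
0.022,-0.084,-0.001,0,0,-0.005,0.022,-0.084,-0.001,0,0,-0.005,0.023,-0.084,-0.001,0,0,-0.005,0.023,-0.083,0,0,0,-0.005,0.024,-0.083,-0.001,0,0,-0.006
0.025,-0.083,0,0,0,-0.005,0.026,-0.083,-0.001,0,0,-0.006,0.026,-0.082,0,0,0,-0.005,0.027,-0.082,-0.001,0,0,-0.006,0.028,-0.082,0,0,0,-0.005
0.029,-0.082,-0.001,0,0,-0.006,0.029,-0.082,0,0,0,-0.005
--wp
end [ 0.5875 -0.0392  0.1748]
```

View pics/t8.png

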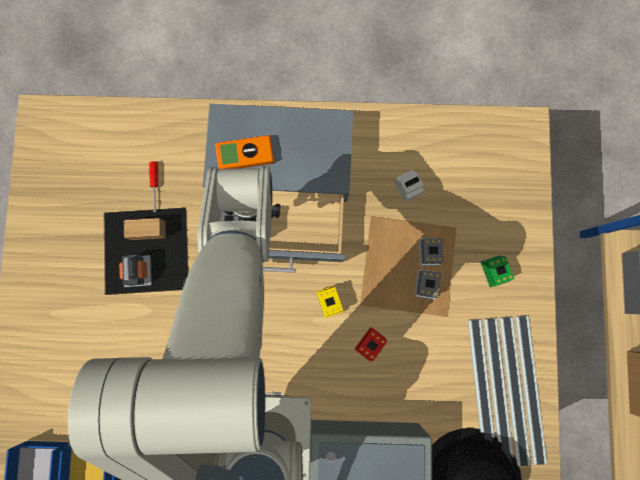

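Block and transformer sit fully on the mat at (144,229) and (135,270). The remaining contactors are at (431,249) and (428,284).

Call:
arm_command(commands=[-0.028,0.091,0.001,0,0,0.005,-0.027,0.092,0.001,0,0,0.005,-0.026,0.092,0.001,0,0,0.005,-0.026,0.092,0.001,0,0,0.005,-0.025,0.092,0.001,0,0,0.005], gripper=1)

```text
clock: 30.13
tcp_pos: [0.5284, -0.1375, 0.1735]
eef_rot: [0.999, -0.035, 0.001, -0.001]
force: [-0.2, 0.7, 0.7]
gripper_width: 0.0856
```

Call:
arm_command(commands=[-0.024,0.092,0.001,0,0,0.005,-0.024,0.093,0.001,0,0,0.005,-0.023,0.093,0.001,0,0,0.005,-0.022,0.093,0.001,0,0,0.005,-0.021,0.093,0.001,0,0,0.005])

```text
clock: 30.55
tcp_pos: [0.4669, -0.3188, 0.171]
eef_rot: [0.998, -0.055, 0.001, -0.001]
force: [0.1, 0.3, 0.5]
gripper_width: 0.0852
```

Call:
arm_command(commands=[-0.021,0.093,0.001,0,0,0.005,-0.02,0.093,0.001,0,0,0.005,-0.018,0.094,0,0,0,0.004,0,0,0,0,0,0,0,0,0,0,0,0])

```text
clock: 30.97
tcp_pos: [0.4303, -0.4274, 0.1696]
eef_rot: [0.998, -0.067, 0.001, -0.001]
force: [-0.1, 0.6, -0.2]
gripper_width: 0.0853
```

```bash
python3 - <<'E'
from pk import *
d=cam('scene','s9')
plan([(.433,-.4254,.028,-97.6,30,1)])
cv2.imwrite('pics/s9c.png',cv2.resize(cv2.imread('pics/s9.png')[150:400,150:450],None,fx=2.4,fy=2.4))
E
```

```text
at [ 0.4307 -0.4259  0.1694] jaw -97.63 clk 31.02
0.001,0,0.071,0,0,0,0.001,0,0.071,0,0,0,0.001,0,0.071,-0.001,0,0,0.001,-0.001,0.07,0,0,0,0.001,0,0.071,-0.001,0,0
--wp
end [ 0.4329 -0.4255  0.0278]
```

View pics/s9c.png

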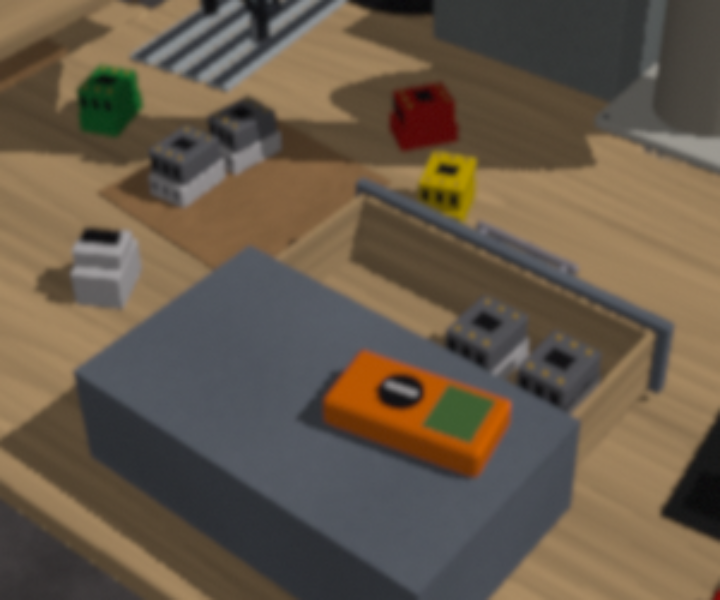

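Two contactors stand upright in the drawer at (487,330) and (560,365). I'll grasp the third.

Call:
arm_command(commands=[0.001,0,0.071,0,0,0,0.001,0,0.071,0,0,0,0.001,0,0.071,0,0,0,0,0,0.07,0,0,0,0,0,0.071,0,0,0])

```text
clock: 31.43
tcp_pos: [0.4334, -0.4238, 0.0269]
eef_rot: [0.998, -0.065, 0.001, -0.001]
force: [-0.2, -0.1, -1.3]
gripper_width: 0.0856
```

Call:
arm_command(commands=[0,0,0,0,0,0,0,0,0,0,0,0,0,0,0,0,0,0,0,0,0,0,0,0,0,0,0,0,0,0], gripper=-0.2)

```text
clock: 31.85
tcp_pos: [0.4334, -0.4258, 0.0293]
eef_rot: [0.998, -0.066, 0.001, -0.0]
force: [0.3, -0.5, -4.7]
gripper_width: 0.0532
```

Call:
arm_command(commands=[0,0,-0.03,0,0,0,0,0,-0.07,0,0,0,0,0,-0.09,0,0,0,0,0,-0.09,0,0,0,0,0,-0.08,0,0,0])

```text
clock: 32.27
tcp_pos: [0.4324, -0.4257, 0.175]
eef_rot: [0.998, -0.066, 0.001, -0.001]
force: [0.8, -0.8, -3.7]
gripper_width: 0.0532
```

Call:
arm_command(commands=[0.022,-0.084,-0.001,0,0,-0.005,0.022,-0.084,-0.001,0,0,-0.005,0.023,-0.084,-0.001,0,0,-0.005,0.023,-0.083,0,0,0,-0.005,0.024,-0.083,-0.001,0,0,-0.006])

```text
clock: 32.68
tcp_pos: [0.4971, -0.2634, 0.1751]
eef_rot: [0.999, -0.045, 0.001, -0.001]
force: [0.6, -0.9, -3.5]
gripper_width: 0.053
```

Call:
arm_command(commands=[0.025,-0.083,0,0,0,-0.005,0.026,-0.083,-0.001,0,0,-0.006,0.026,-0.082,0,0,0,-0.005,0.027,-0.082,-0.001,0,0,-0.006,0.028,-0.082,0,0,0,-0.005])

```text
clock: 33.1
tcp_pos: [0.5621, -0.1028, 0.1763]
eef_rot: [1.0, -0.024, 0.001, -0.001]
force: [-0.5, -0.2, -4.9]
gripper_width: 0.0534
```

Call:
arm_command(commands=[0.029,-0.082,-0.001,0,0,-0.006,0.029,-0.082,0,0,0,-0.005,0,0,0,0,0,0,0,0,0,0,0,0,0,0,0,0,0,0])

```text
clock: 33.52
tcp_pos: [0.5875, -0.0399, 0.1761]
eef_rot: [1.0, -0.015, 0.001, -0.001]
force: [0.2, -0.2, -4.0]
gripper_width: 0.053
```

Call:
arm_command(commands=[0,0,0.061,0,0,0,0,0,0.061,0,0,0,0,0,0.062,0,0,0,0,0,0.061,0,0,0,0,0,0.05,0,0,0])

```text
clock: 33.93
tcp_pos: [0.5869, -0.0412, 0.0563]
eef_rot: [1.0, -0.017, -0.0, -0.001]
force: [-0.3, -0.1, -3.9]
gripper_width: 0.0535
```

Call:
arm_command(commands=[0,0,0.012,0,0,0,0,0,0.008,0,0,0,0,0,0,0,0,0,0,0,0,0,0,0])

```text
clock: 34.27
tcp_pos: [0.5888, -0.0403, 0.0506]
eef_rot: [1.0, -0.016, 0.001, -0.001]
force: [0.5, 0.2, -4.1]
gripper_width: 0.0535
```

Call:
arm_command(commands=[0,0,0.004,0,0,0,0,0,0,0,0,0,0,0,0,0,0,0])

```text
clock: 34.52
tcp_pos: [0.5885, -0.0397, 0.0485]
eef_rot: [1.0, -0.015, 0.001, -0.001]
force: [0.6, -0.4, -4.5]
gripper_width: 0.0535
```

Call:
arm_command(commands=[0,0,0.003,0,0,0,0,0,0,0,0,0,0,0,0,0,0,0])

```text
clock: 34.77
tcp_pos: [0.5895, -0.0397, 0.048]
eef_rot: [1.0, -0.015, 0.002, -0.001]
force: [0.1, -0.0, 5.5]
gripper_width: 0.0532
```

Call:
arm_command(commands=[0,0,0,0,0,0,0,0,0,0,0,0,0,0,0,0,0,0,0,0,0,0,0,0], gripper=0.5)

```text
clock: 35.1
tcp_pos: [0.588, -0.0396, 0.0466]
eef_rot: [1.0, -0.015, 0.001, -0.001]
force: [0.4, 0.1, 0.3]
gripper_width: 0.0642
```

Call:
arm_command(commands=[0,0,-0.03,0,0,0,0,0,-0.07,0,0,0,0,0,-0.08,0,0,0,0,0,-0.08,0,0,0,0,0,-0.06,0,0,0])

```text
clock: 35.52
tcp_pos: [0.5885, -0.04, 0.1778]
eef_rot: [1.0, -0.016, 0.002, -0.001]
force: [-0.1, -0.2, -1.1]
gripper_width: 0.0644
```

```bash
python3 cons.py t10; python3 - <<'E'
from pk import *
plan([(.525,-.4347,.17,-88.6,40,1)],start=(.5885,-.0395,.175,-91.6))
t=slot(-.1275)
plan([(t[0],t[1],.175,-91.6,36,1)],start=(.525,-.4347,.172,-88.6))
E
```

```text
c1 254 c [ 714.8 -373.1] sz [55.5 44.4] longaxis -60.7 z [0.0565 0.0652 0.0724]
c2 478 c [ 524.6 -435. ] sz [69.3 55.7] longaxis 0.1 z [0.0568 0.0628 0.0675]
at [ 0.5885 -0.0395  0.175 ] jaw -91.6 clk 35.57
-0.012,0.09,0.001,0,0,-0.003,-0.012,0.09,0.001,0,0,-0.003,-0.013,0.09,0.001,0,0,-0.003,-0.013,0.09,0.001,0,0,-0.003,-0.014,0.09,0.001,0,0,-0.003
-0.014,0.09,0.001,0,0,-0.003,-0.014,0.09,0.001,0,0,-0.003,-0.015,0.09,0.001,0,0,-0.003,-0.015,0.09,0.001,0,0,-0.003,-0.016,0.089,0.002,0,0,-0.003
-0.016,0.09,0.001,0,0,-0.003
--wp
end [ 0.5252 -0.4349  0.1702]
at [ 0.525  -0.4347  0.172 ] jaw -88.6 clk 35.57
0.019,-0.086,-0.001,0,0,0.004,0.018,-0.086,-0.001,0,0,0.004,0.018,-0.086,-0.001,0,0,0.004,0.017,-0.086,-0.001,0,0,0.004,0.017,-0.086,-0.001,0,0,0.003
0.016,-0.086,-0.001,0,0,0.004,0.016,-0.087,0,0,0,0.003,0.015,-0.087,-0.001,0,0,0.004,0.015,-0.086,0,0,0,0.003
--wp
end [ 0.5853 -0.1242  0.1748]
```

View pics/t10.png

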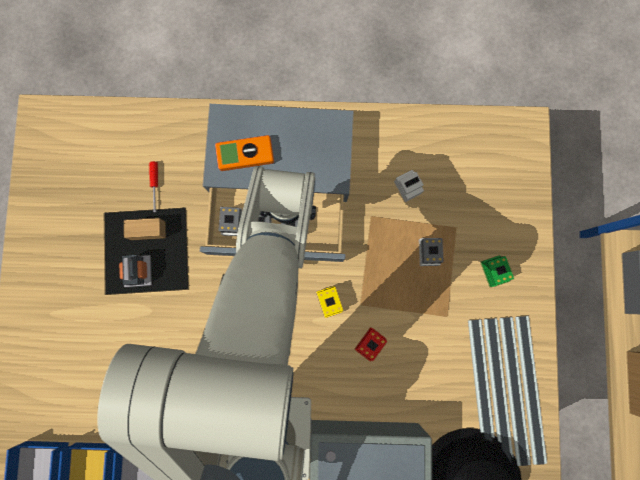

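Only the contactor at (431,250) is left on the cardboard sheet, so I'll fetch it.

Call:
arm_command(commands=[-0.012,0.09,0.001,0,0,-0.003,-0.012,0.09,0.001,0,0,-0.003,-0.013,0.09,0.001,0,0,-0.003,-0.013,0.09,0.001,0,0,-0.003,-0.014,0.09,0.001,0,0,-0.003], gripper=1)

```text
clock: 35.98
tcp_pos: [0.558, -0.2208, 0.1729]
eef_rot: [1.0, -0.003, 0.001, -0.001]
force: [0.8, 0.3, 0.1]
gripper_width: 0.0848
```

Call:
arm_command(commands=[-0.014,0.09,0.001,0,0,-0.003,-0.014,0.09,0.001,0,0,-0.003,-0.015,0.09,0.001,0,0,-0.003,-0.015,0.09,0.001,0,0,-0.003,-0.016,0.089,0.002,0,0,-0.003])

```text
clock: 36.4
tcp_pos: [0.5286, -0.4008, 0.1701]
eef_rot: [1.0, 0.008, 0.001, -0.001]
force: [0.5, 0.3, 0.3]
gripper_width: 0.0851
```

Call:
arm_command(commands=[-0.016,0.09,0.001,0,0,-0.003,0,0,0,0,0,0,0,0,0,0,0,0,0,0,0,0,0,0])

```text
clock: 36.73
tcp_pos: [0.523, -0.4346, 0.1689]
eef_rot: [1.0, 0.01, 0.0, -0.001]
force: [-0.2, 0.2, -0.7]
gripper_width: 0.0854
```

```bash
python3 - <<'E'
from pk import *
d=cam('scene','s11')
plan([(.525,-.4347,.028,-88.8,30,1)])
cv2.imwrite('pics/s11c.png',cv2.resize(cv2.imread('pics/s11.png')[150:400,150:450],None,fx=2.4,fy=2.4))
E
```

```text
at [ 0.5233 -0.434   0.169 ] jaw -88.78 clk 36.78
0.001,0.001,0.07,0,0,0,0.001,0,0.071,0,0,0,0.001,0.001,0.07,-0.001,0,0,0,0,0.071,0,0,0,0.001,0.001,0.07,-0.001,0,0
--wp
end [ 0.525  -0.4349  0.0282]
```

View pics/s11c.png

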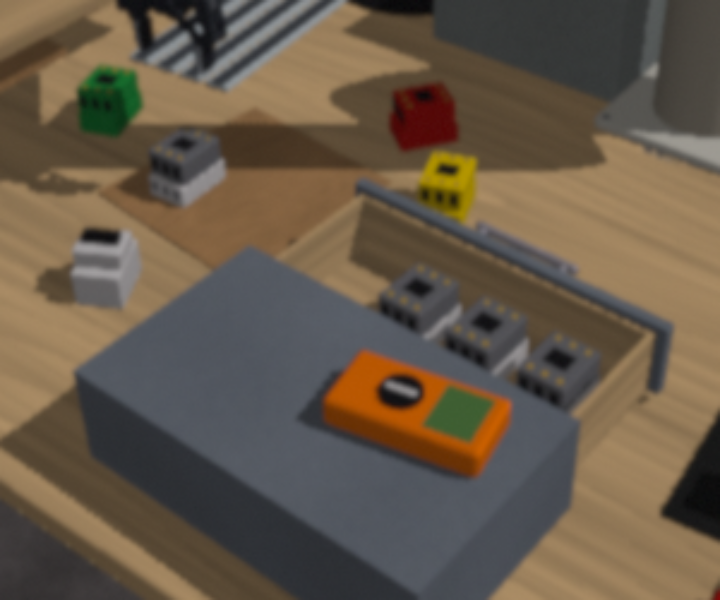

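Three contactors stand upright in the drawer. The last one is still on the sheet at (187,165).

Call:
arm_command(commands=[0.001,0,0.07,0,0,0,0,0,0.071,0,0,0,0,0,0.07,0,0,0,0,0,0.071,0,0,0,0,0,0.07,0,0,0])

```text
clock: 37.2
tcp_pos: [0.5246, -0.4329, 0.0273]
eef_rot: [1.0, 0.012, 0.001, -0.001]
force: [0.5, -0.6, -0.4]
gripper_width: 0.0853
```

Call:
arm_command(commands=[0,0,0,0,0,0,0,0,0,0,0,0,0,0,0,0,0,0,0,0,0,0,0,0,0,0,0,0,0,0], gripper=-0.2)

```text
clock: 37.62
tcp_pos: [0.5247, -0.4351, 0.0298]
eef_rot: [1.0, 0.011, 0.001, -0.0]
force: [-0.2, -0.9, -3.6]
gripper_width: 0.0538
```

Call:
arm_command(commands=[0,0,-0.03,0,0,0,0,0,-0.07,0,0,0,0,0,-0.09,0,0,0,0,0,-0.09,0,0,0,0,0,-0.08,0,0,0])

```text
clock: 38.03
tcp_pos: [0.5238, -0.4352, 0.1756]
eef_rot: [1.0, 0.01, 0.001, -0.0]
force: [0.5, -0.9, -3.3]
gripper_width: 0.0534
```

Call:
arm_command(commands=[0.019,-0.086,-0.001,0,0,0.004,0.018,-0.086,-0.001,0,0,0.004,0.018,-0.086,-0.001,0,0,0.004,0.017,-0.086,-0.001,0,0,0.004,0.017,-0.086,-0.001,0,0,0.003])

```text
clock: 38.45
tcp_pos: [0.5578, -0.2613, 0.1761]
eef_rot: [1.0, -0.005, 0.001, -0.001]
force: [1.4, -0.3, -4.1]
gripper_width: 0.0533
```

Call:
arm_command(commands=[0.016,-0.086,-0.001,0,0,0.004,0.016,-0.087,0,0,0,0.003,0.015,-0.087,-0.001,0,0,0.004,0.015,-0.086,0,0,0,0.003,0,0,0,0,0,0])

```text
clock: 38.87
tcp_pos: [0.5859, -0.1194, 0.1771]
eef_rot: [1.0, -0.014, 0.001, -0.002]
force: [0.5, -0.2, -3.8]
gripper_width: 0.0537
```

Call:
arm_command(commands=[0,0,0,0,0,0,0,0,0,0,0,0])

```text
clock: 39.03
tcp_pos: [0.5852, -0.1249, 0.1766]
eef_rot: [1.0, -0.015, 0.001, -0.001]
force: [-0.3, -0.2, -4.7]
gripper_width: 0.0531
```

Call:
arm_command(commands=[0,0,0.061,0,0,0,0,0,0.061,0,0,0,0,0,0.062,0,0,0,0,0,0.061,0,0,0,0,0,0.05,0,0,0])

```text
clock: 39.45
tcp_pos: [0.5846, -0.1262, 0.0564]
eef_rot: [1.0, -0.017, 0.0, -0.001]
force: [-1.0, 0.3, -4.6]
gripper_width: 0.0537
```

Call:
arm_command(commands=[0,0,0.012,0,0,0,0,0,0.008,0,0,0,0,0,0,0,0,0,0,0,0,0,0,0])

```text
clock: 39.78
tcp_pos: [0.5862, -0.1254, 0.0508]
eef_rot: [1.0, -0.016, 0.001, -0.001]
force: [0.6, -0.8, -4.0]
gripper_width: 0.0533
```

Call:
arm_command(commands=[0,0,0.005,0,0,0,0,0,0,0,0,0,0,0,0,0,0,0])

```text
clock: 40.03
tcp_pos: [0.5861, -0.1248, 0.0486]
eef_rot: [1.0, -0.015, 0.001, -0.001]
force: [1.3, -0.9, -1.5]
gripper_width: 0.0535
```

Call:
arm_command(commands=[0,0,0.002,0,0,0,0,0,0,0,0,0,0,0,0,0,0,0])

```text
clock: 40.28
tcp_pos: [0.5868, -0.1249, 0.0486]
eef_rot: [1.0, -0.015, 0.002, -0.001]
force: [0.7, 0.1, 5.9]
gripper_width: 0.0533
```

Call:
arm_command(commands=[0,0,0,0,0,0,0,0,0,0,0,0,0,0,0,0,0,0,0,0,0,0,0,0], gripper=0.5)

```text
clock: 40.62
tcp_pos: [0.5856, -0.1246, 0.047]
eef_rot: [1.0, -0.015, 0.001, -0.001]
force: [-0.3, -0.2, 2.5]
gripper_width: 0.0637
```

Call:
arm_command(commands=[0,0,-0.03,0,0,0,0,0,-0.07,0,0,0,0,0,-0.08,0,0,0,0,0,-0.08,0,0,0,0,0,-0.09,0,0,0])

```text
clock: 41.03
tcp_pos: [0.5842, -0.1247, 0.1881]
eef_rot: [1.0, -0.015, -0.0, -0.001]
force: [0.6, 0.8, 0.4]
gripper_width: 0.0641
```

```bash
python3 - <<'E'
from pk import *
plan([(.40,-.20,.2,-91.6,40,1)],start=(.586,-.1245,.187,-91.6))
E
```

```text
at [ 0.586  -0.1245  0.187 ] jaw -91.6 clk 41.03
-0.077,0.034,-0.005,0,0,0,-0.077,0.034,-0.006,0,0,0,-0.076,0.033,-0.005,0,0,0,-0.077,0.034,-0.005,0,0,0,-0.076,0.033,-0.006,0,0,0
-0.077,0.034,-0.005,0,0,0
--wp
end [ 0.3998 -0.2001  0.1998]
```

```bash
python3 - <<'E'
from pk import *
plan([(.4552,.007,.18,-1.6,40,1)],start=(.5855,-.1245,.187,-91.6))
E
```

```text
at [ 0.5855 -0.1245  0.187 ] jaw -91.6 clk 41.03
-0.024,-0.023,0.001,0,0,-0.071,-0.021,-0.025,0.001,0,0,-0.071,-0.018,-0.028,0.001,0,0,-0.072,-0.015,-0.029,0.001,0,0,-0.071,-0.012,-0.031,0.001,0,0,-0.072
-0.008,-0.032,0.001,0,0,-0.071,-0.005,-0.033,0.001,0,0,-0.072,-0.001,-0.033,0.001,0,0,-0.071,0.003,-0.033,0.002,0,0,-0.072,0.007,-0.032,0.001,0,0,-0.071
0.01,-0.032,0.002,0,0,-0.072,0.014,-0.03,0.001,0,0,-0.071,0.017,-0.028,0.002,0,0,-0.072,0.02,-0.027,0.001,0,0,-0.071
--wp
end [0.455  0.0071 0.1802]
```

Call:
arm_command(commands=[-0.024,-0.023,0.001,0,0,-0.071,-0.021,-0.025,0.001,0,0,-0.071,-0.018,-0.028,0.001,0,0,-0.072,-0.015,-0.029,0.001,0,0,-0.071,-0.012,-0.031,0.001,0,0,-0.072], gripper=-0.36)

```text
clock: 41.45
tcp_pos: [0.5383, -0.0774, 0.1857]
eef_rot: [0.964, 0.264, 0.001, -0.001]
force: [0.1, 0.8, -0.0]
gripper_width: 0.0271
```

Call:
arm_command(commands=[-0.008,-0.032,0.001,0,0,-0.071,-0.005,-0.033,0.001,0,0,-0.072,-0.001,-0.033,0.001,0,0,-0.071,0.003,-0.033,0.002,0,0,-0.072,0.007,-0.032,0.001,0,0,-0.071])

```text
clock: 41.87
tcp_pos: [0.4918, -0.0303, 0.1831]
eef_rot: [0.854, 0.521, 0.001, -0.001]
force: [0.0, 0.2, 0.4]
gripper_width: 0.0275
```

Call:
arm_command(commands=[0.01,-0.032,0.002,0,0,-0.072,0.014,-0.03,0.001,0,0,-0.071,0.017,-0.028,0.002,0,0,-0.072,0.02,-0.027,0.001,0,0,-0.071,0,0,0,0,0,0])

```text
clock: 42.28
tcp_pos: [0.453, 0.0082, 0.1804]
eef_rot: [0.716, 0.698, 0.001, -0.001]
force: [-0.1, -0.5, 0.0]
gripper_width: 0.0273
```

Call:
arm_command(commands=[0,0,0,0,0,0])

```text
clock: 42.37
tcp_pos: [0.455, 0.0073, 0.1807]
eef_rot: [0.719, 0.695, 0.001, -0.0]
force: [0.4, 0.3, 0.7]
gripper_width: 0.0275
```

```bash
python3 - <<'E'
from pk import *
from m3 import *
d=cam('scene','s12');d2=cam('top','t12');m=M(d2)
o=ctrl.get_obs();print(o['tcp_pos'],o['eef_rot'])
x,y,z=m.W[...,0],m.W[...,1],m.W[...,2]
a=cv2.imread('pics/s12.png')[150:400,150:450];b=cv2.imread('pics/t12.png')[150:310,95:365]
a=cv2.resize(a,(480,400));b=cv2.resize(b,(480,284))
cv2.imwrite('pics/x12a.png',a);cv2.imwrite('pics/x12b.png',b)
E
```

```text
[0.45583523 0.00690341 0.18062788] [7.18877673e-01 6.95135088e-01 1.44564473e-03 9.87679402e-05]
```

View pics/x12a.png

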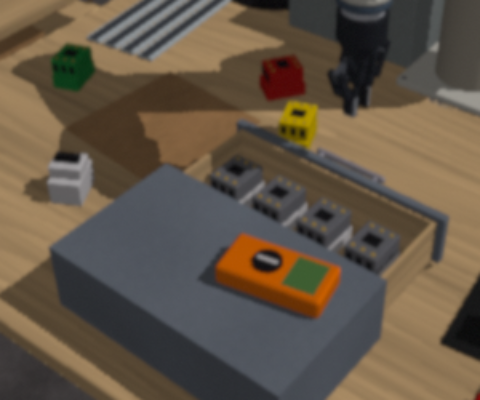

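View pics/x12b.png

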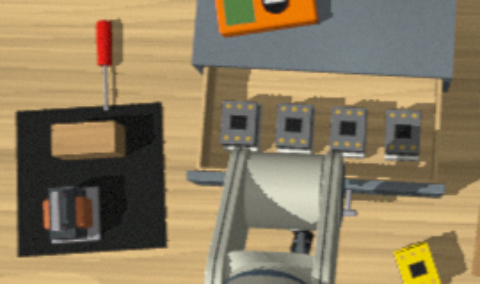

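All four contactors stand upright in the drawer, and the mat items are in place. I'll grip the handle and push slowly.

Call:
arm_command(commands=[0,0,0.06,0,0,0,0,0,0.06,0,0,0,0,0,0.06,0,0,0,0,0,0.03,0,0,0,0,0,0,0,0,0])

```text
clock: 42.88
tcp_pos: [0.454, 0.0068, 0.0939]
eef_rot: [0.719, 0.695, -0.001, -0.002]
force: [-0.4, -0.0, -0.0]
gripper_width: 0.027
```

Call:
arm_command(commands=[0,0,0.03,0,0,0,0,0,0.03,0,0,0,0,0,0.03,0,0,0,0,0,0,0,0,0])

```text
clock: 43.22
tcp_pos: [0.4551, 0.007, 0.0594]
eef_rot: [0.719, 0.695, 0.001, -0.001]
force: [-0.1, 0.6, 0.2]
gripper_width: 0.0274
```

Call:
arm_command(commands=[0,0,0,0,0,0,0,0,0,0,0,0,0,0,0,0,0,0,0,0,0,0,0,0], gripper=-1, squeeze=40)

```text
clock: 43.55
tcp_pos: [0.456, 0.0072, 0.061]
eef_rot: [0.718, 0.696, 0.002, 0.0]
force: [1.1, -3.1, 2.3]
gripper_width: 0.0096
```

Call:
arm_command(commands=[0,0.006,0,0,0,0,0,0.012,0,0,0,0,0,0.018,0,0,0,0,0,0.02,0,0,0,0,0,0.02,0,0,0,0])

```text
clock: 43.97
tcp_pos: [0.4859, 0.0064, 0.0609]
eef_rot: [0.718, 0.696, 0.001, -0.0]
force: [-0.7, -1.1, 4.9]
gripper_width: 0.0094
```

Call:
arm_command(commands=[0,0.02,0,0,0,0,0,0.02,0,0,0,0,0,0.02,0,0,0,0,0,0.02,0,0,0,0,0,0.02,0,0,0,0])

```text
clock: 44.38
tcp_pos: [0.526, 0.0052, 0.0609]
eef_rot: [0.718, 0.696, 0.001, -0.0]
force: [-1.3, -0.4, 4.8]
gripper_width: 0.0095
```

Call:
arm_command(commands=[0,0.02,0,0,0,0,0,0.02,0,0,0,0,0,0.02,0,0,0,0,0,0.02,0,0,0,0,0,0.02,0,0,0,0])

```text
clock: 44.8
tcp_pos: [0.5661, 0.0041, 0.0609]
eef_rot: [0.718, 0.696, 0.001, -0.0]
force: [-1.2, 1.2, 6.0]
gripper_width: 0.0094
```

Call:
arm_command(commands=[0,0.02,0,0,0,0,0,0.02,0,0,0,0,0,0.02,0,0,0,0,0,0.02,0,0,0,0,0,0.02,0,0,0,0])

```text
clock: 45.22
tcp_pos: [0.6062, 0.003, 0.061]
eef_rot: [0.718, 0.696, 0.001, -0.0]
force: [-1.5, 1.5, 5.4]
gripper_width: 0.0094
```

Call:
arm_command(commands=[0,0.012,0,0,0,0,0,0.008,0,0,0,0,0,0.006,0,0,0,0,0,0.005,0,0,0,0,0,0.004,0,0,0,0])

```text
clock: 45.63
tcp_pos: [0.62, 0.0027, 0.061]
eef_rot: [0.718, 0.696, 0.001, -0.0]
force: [0.0, 2.2, 7.7]
gripper_width: 0.0096
```

Call:
arm_command(commands=[0,0.003,0,0,0,0,0,0.003,0,0,0,0,0,0,0,0,0,0])

```text
clock: 45.88
tcp_pos: [0.6225, 0.0025, 0.061]
eef_rot: [0.718, 0.696, 0.002, -0.0]
force: [1.1, 1.7, 6.1]
gripper_width: 0.0096
```

Nearly there. I'll push in small steps until the drawer meets its stop.

Call:
arm_command(commands=[0,0.003,0,0,0,0,0,0,0,0,0,0])

```text
clock: 46.05
tcp_pos: [0.6228, 0.0026, 0.0609]
eef_rot: [0.718, 0.696, 0.001, -0.001]
force: [-3.0, 1.5, 8.7]
gripper_width: 0.0094
```

Call:
arm_command(commands=[0,0.003,0,0,0,0,0,0,0,0,0,0])

```text
clock: 46.22
tcp_pos: [0.6228, 0.0025, 0.0609]
eef_rot: [0.718, 0.696, 0.0, -0.002]
force: [-6.2, 2.3, 12.2]
gripper_width: 0.0096
```

The drawer is at its stop: no further travel while the force rises. I'll release.

Call:
arm_command(commands=[0,0,0,0,0,0,0,0,0,0,0,0,0,0,0,0,0,0], gripper=-0.36)

```text
clock: 46.47
tcp_pos: [0.6228, 0.0023, 0.0602]
eef_rot: [0.718, 0.696, -0.0, -0.001]
force: [-6.3, -0.6, 7.2]
gripper_width: 0.0274
```

Call:
arm_command(commands=[0,-0.002,-0.03,0,0,0,0,0,-0.05,0,0,0,0,0,-0.08,0,0,0,0,0,-0.08,0,0,0,0,0,-0.1,0,0,0])

```text
clock: 46.88
tcp_pos: [0.6222, 0.0018, 0.1965]
eef_rot: [0.718, 0.696, 0.0, -0.001]
force: [-0.5, -0.5, -0.1]
gripper_width: 0.0274
```

Call:
arm_command(commands=[-0.08,-0.06,-0.02,0,0,0,-0.08,-0.06,-0.02,0,0,0,-0.08,-0.06,-0.02,0,0,0,-0.08,-0.06,-0.02,0,0,0,-0.08,-0.06,-0.02,0,0,0])

```text
clock: 47.3
tcp_pos: [0.4972, -0.1555, 0.2368]
eef_rot: [0.718, 0.696, 0.001, 0.0]
force: [0.3, -0.6, -0.0]
gripper_width: 0.0273
```

Call:
arm_command(commands=[-0.08,-0.04,0,0,0,0,-0.08,-0.04,0,0,0,0,-0.08,-0.03,0,0,0,0,0,0,0,0,0,0,0,0,0,0,0,0])

```text
clock: 47.72
tcp_pos: [0.4509, -0.2505, 0.2362]
eef_rot: [0.719, 0.695, 0.001, 0.0]
force: [-0.1, 0.5, -0.6]
gripper_width: 0.0273
```

```bash
python3 - <<'E'
from m3 import *
d=cam('top','t13');m=M(d);d2=cam('scene','s13')
def onplane(d,uv,z):
    uv=np.asarray(uv,float);K=d['K'];R=d['R'];t=d['t']
    r=np.c_[(uv[:,0]-K[0,2])/K[0,0],(uv[:,1]-K[1,2])/K[1,1],np.ones(len(uv))]@R
    C=-R.T@t
    return C+r*((z-C[2])/r[:,2])[:,None]
m.rect(m.win(110,160,245,295,.02,.2),'trafo');m.rect(m.win(115,175,210,245,.03,.2),'block')
m.rect(m.win(210,280,130,175,.13,.2),'meter');m.rect(m.win(392,430,165,205,.03,.12),'breaker')
d0=dict(np.load('top0.npz'))['pixels'].astype(int);df=abs(d['pixels'].astype(int)-d0).sum(-1)
print('handle diff',df[200:216,248:304].mean(),'screw',df[155:210,145:165].mean(),'unit',df[180:205,205:350].mean())
a=cv2.imread('pics/t13.png')[180:222,195:365]
cv2.imwrite('pics/crop13.png',cv2.resize(a,None,fx=4.7,fy=4.7,interpolation=cv2.INTER_NEAREST))
E
```

```text
trafo 699 c [450.  400.6] sz [80.5 65.7] longaxis 3.3 z [0.032  0.0656 0.0981]
block 731 c [568.2 377.6] sz [100.4  51.5] longaxis -84.7 z [0.0389 0.0609 0.0663]
meter 1552 c [768.8  89.4] sz [150.3  78. ] longaxis -79.3 z [0.1386 0.1456 0.1512]
breaker 514 c [ 714.4 -373.7] sz [69.6 56.6] longaxis 28.4 z [0.0375 0.0623 0.0778]
handle diff 13.177455357142858 screw 13.920909090909092 unit 11.728551724137931
```

View pics/t13.png

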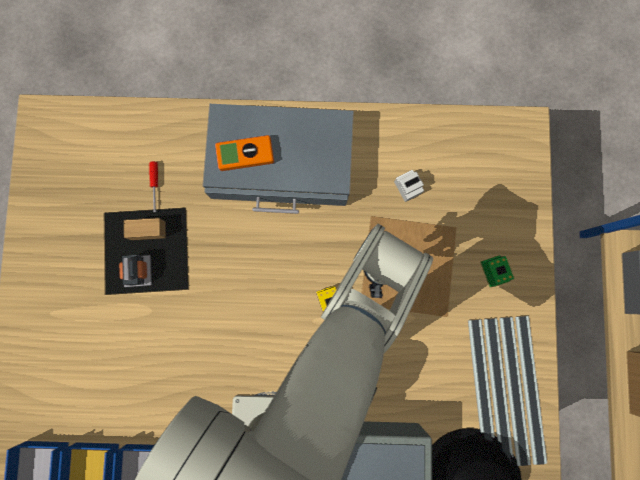

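View pics/crop13.png

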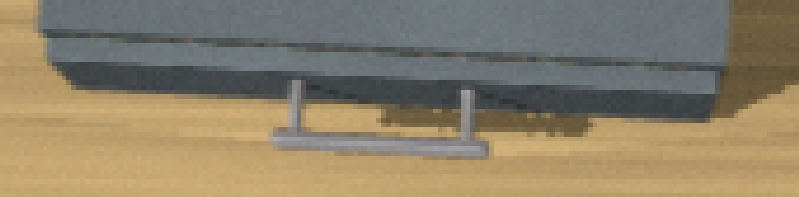

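View pics/s13.png

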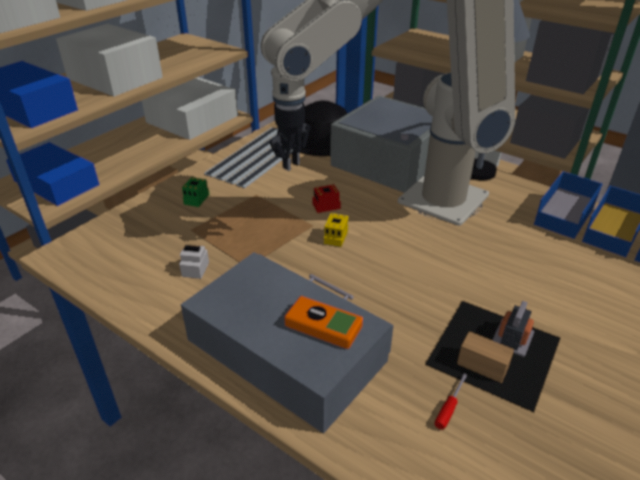

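The drawer looks the same as at the start, fully shut. The mat items are upright and flat, the bystanders are unmoved, and the cardboard is empty. I'll hand in.

```bash
python3 -c "
from workcell import ctrl
print(ctrl.job_done(), ctrl.get_obs()['clock'])"
```

```text
the job is handed in; nothing more can be done
the job is handed in; nothing more can be done
```

The job is done in the order asked and handed in at about 48 s of the 210 s allowed. I stood the transformer on the mat and pulled the drawer out about 167 mm. I then laid the wooden block flat on the mat, stood all four contactors in a row in the drawer, and pushed the drawer to its stop.

What the last checks showed:
- **Mat:** the transformer is upright at (450, 401) mm. The block is flat on its broad side at (568, 378) mm. Both are fully on the mat.
- **Contactors:** all four were upright in the drawer in both camera views just before I closed it. I couldn't see them once it was shut, but I closed it slowly, at about 0.1 m/s.
- **Drawer:** the handle is back where it started, about 0.623 m in x. The push stopped at the end of travel with only a few newtons, and the closed front looks the same as in the first picture.
- **Bystanders:** the meter and breaker read within about 1 mm of their first positions, and the screwdriver looks unchanged.

No check failed or disagreed, and I saw no object knocked aside during the run.

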